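# Line up driver modules under the bench magnifier

## Robot

A 7-joint arm with a two-finger parallel gripper is mounted at the origin on the work surface. World frame = base frame: x ahead of the robot, y to its left, z up, the work surface at z = 0. Lengths are in m, angles in rad, forces in N, time in s.
With the tool pointing down it reaches from about 0.425 to 0.925 m from the base axis. Payload 6.8 kg.
Tool frame: the origin (TCP) lies at the very end of the fingers, on their centre line; the grasp point (between the pads) lies 19 mm behind it; z points along the fingers, y is the line along which they close (so a half turn about z gives the same grasp; the last joint's range is limited). The gripper opens to 85 mm and grips with 20 to 120 N. Pads are 22 mm wide; open, the fingers measure 114 mm over their backs; the gripper's body (76 mm by 85 mm) begins 54 mm behind the grasp point. The pads swing forward as they close: fully open they stand 13 mm farther back than shut.
Start: joints at [1.118, 0.477, 0.022, 1.555, -0.011, 1.109, -0.083], TCP at [0.228, -0.635, 0.231] pointing down, gripper open.
Joint ranges: [-2.96, 2.96], [-0.34, 2.1], [-1.41, 1.46], [0.24, 2.44], [-1.37, 4.51], [0.17, 1.92], [-2.96, 2.96]. Speed limits (rad/s): [2.39, 2.39, 3.14, 3.14, 3.14, 3.14, 3.14].

## Interface

Orientations are given as a unit quaternion [w, x, y, z].
In Python, from station import get_obs, read_camera, hand_in gives the robot as it stands.
- The arm moves only by the tool arm_command, never from a script. Its argument "commands" is one flat list of numbers, 7 for each row, row after row: the shift along the tool's x, y, z in m, then the turn, a rotation vector about the tool's x, y, z in degrees, then the opening, from 0 (shut) to 1 (fully open). In form: [tx, ty, tz, rx, ry, rz, fingers, tx, ty, tz, rx, ry, rz, fingers, ...]. A call has 1 to 8 rows; each row is the pose to reach, as a shift and turn from the pose commanded when the call began, along the tool's axes at that moment; what a row does not reach only later rows make up. A row lasts 1/10 s, in which the tool goes at most 50 mm and 8.59 degrees, less where a joint would pass 70% of its speed; a pose out of reach is approached as far as the arm can. A call with a gripper value outside its range is refused whole. The fingers move at their own pace and stop on an object; "force" is the grip in N (left out, the last holds). Time passes only in rows, so rows that repeat a pose let the fingers close. It gives the time, the measured TCP pose, the force, the opening and the grip force at its end, in the units of the state.
- get_obs(): the state, without advancing time (a new reading comes with each control period).
- read_camera(name): name is "scene" or "side" or "wrist"; returns a dict with "img" (384x512x3 uint8, red, green, blue), "camera_matrix" (3x3 intrinsics, pixels), "k1" (the pictures are not rectified: a ray, as slopes to the right and down, at radius r is drawn at 1 + k1 r^2 times it, then the intrinsics apply), "pose" (4x4, takes a point from camera to world coordinates). Camera axes: x right, y down, z forward; pixel columns grow to the right and rows downward; lengths in m; the calibration is good to about 2 mm. A picture is of the moment at which its call begins. There is no depth.
- hand_in(): hands the job in; it is judged then, once.
The state is a dict: "t": time; "q": joint angles; "joint_vel": joint speeds; "joint_torque": joint torques, N m; "eef_pos": TCP position; "tool_rot": TCP orientation; "contact_force": force on the tool from outside, world axes, zero at the start; "torque": the same for the moment, N m; "gripper_width": opening from 0.0 (shut) to 1.0 (fully open); "grasp_force": force on a finger pad.
Only numpy, scipy, OpenCV 4.12 (cv2) and the standard library are available. Lean on these libraries where they do the work, as an engineer would, in place of code of your own. Each camera call takes 0.05 s, during which the arm holds its last target. There are 200 camera calls.

## Task

Swing the magnifier lamp gently off to the left until it is well clear of the aluminium track, then stand each driver module on the track's apron and slide it in under the retaining lips, until the whole of every module is inside the track and nothing sticks out at its mouth. Once all of them are in, gently swing the lens back over the middle of the track, and last of all throw the big toggle on the test box fully over to on. Leave the other things on the bench where they are.

Things in the scene. Friction and masses are not known exactly. Their poses are not given: they have to be found in the camera images.
- lamp_arm (a joint): swing of the magnifier lamp's arm about its upright column, rad: 0 = the arm points from the column straight back towards the robot (world -x), positive = swung to the robot's left (+y), negative = to its right; range -1.3 to 1.3. Plain friction hinge (about 0.4 N m, a push of 1 to 2 N at the grip) that stays where it is left
- lamp_hinge (a point): point on the lamp's swing axis (vertical), 235 mm above the table. The column stands at the far side of the table on a round foot of 130 mm diameter
- lamp_lens (a point): centre of the round lens in the lamp's ring head: head 168 mm across and 26 mm thick, its underside 222 mm above the table, centre 255 mm from the swing axis
- lamp_grip (a point): middle of the lamp's grip: an upright round black knob, 26 mm diameter, 62 mm tall (243 to 305 mm above the table), fixed on the head's outer rim 345 mm from the swing axis; this point is 280 mm above the table
- track_mid (a point): aluminium carrier track, fixed: a flat channel along its x. Point: middle of the lipped part, on the channel floor, 6 mm above the table; x runs from the open mouth (robot's side) to the closed end, z up. Lipped part: x = -120 mm (mouth) to +120 mm (solid end stop, 24 mm high); 102 mm between side walls; lips overhang 12 mm each side (78 mm free between), 12 mm above the floor, 4 mm thick; smooth
- track_mouth (a point): middle of the track's mouth, on the channel floor, axes as the track's. In front of it (x = -70 to 0 mm) the floor goes on as an open apron at the same level, without lips, with side guides 12 mm high that widen from 102 mm to about 113 mm between them. The lipped part behind it takes four modules in a row with 16 mm to spare
- switch (a joint): main toggle of the test box, rad: 0 = off (leans to the box's -x, towards the robot), 1.0 = on, fully over to the box's +x; stays where it is left
- switch_tip (a point): tip of the black toggle lever, 60 mm long, pivoted on top of the test box (box 180 x 230 mm, top 68 mm above the table; frame of this point leans with the lever). The tip travels about 58 mm along the box's +x from off to on
- testbox: pale grey control box with small switches (not to be used) and one large toggle; origin at the centre of its underside, its front (-x) faces the robot
- module1_mid (a point): driver module: base plate 56 mm (its x) x 96 mm (y) x 8 mm with a dark housing 52 (x) x 44 (y) x 52 mm on it, and terminal strips (to 17 mm above the underside, 34 mm out from the middle) on the housing's y sides; 60 mm tall, 150 to 310 g, same turned half round. Point: its centre, 30 mm up. The 96 mm width goes across the track. Two to four modules are present.
- module2_mid (a point): driver module: base plate 56 mm (its x) x 96 mm (y) x 8 mm with a dark housing 52 (x) x 44 (y) x 52 mm on it, and terminal strips (to 17 mm above the underside, 34 mm out from the middle) on the housing's y sides; 60 mm tall, 150 to 310 g, same turned half round. Point: its centre, 30 mm up. The 96 mm width goes across the track. May be absent.
- module3_mid (a point): driver module: base plate 56 mm (its x) x 96 mm (y) x 8 mm with a dark housing 52 (x) x 44 (y) x 52 mm on it, and terminal strips (to 17 mm above the underside, 34 mm out from the middle) on the housing's y sides; 60 mm tall, 150 to 310 g, same turned half round. Point: its centre, 30 mm up. The 96 mm width goes across the track. May be absent.
- module4_mid (a point): driver module: base plate 56 mm (its x) x 96 mm (y) x 8 mm with a dark housing 52 (x) x 44 (y) x 52 mm on it, and terminal strips (to 17 mm above the underside, 34 mm out from the middle) on the housing's y sides; 60 mm tall, 150 to 310 g, same turned half round. Point: its centre, 30 mm up. The 96 mm width goes across the track. May be absent.
- tub: bystander: closed white plastic tub, 76 mm diameter, 120 mm tall, standing; origin at the centre of its underside
- spool: bystander: spool of solder, 60 mm diameter, 54 mm tall, standing; origin at the centre of its underside
- tin: bystander: round flat tin of soldering paste, 64 mm diameter, 22 mm tall; origin at the centre of its underside
- pliers: bystander: small pliers lying flat, about 145 mm long, 14 mm thick; origin near the pivot, x towards the jaws
- case: bystander: dark spectacle case, 65 x 160 x 44 mm high, long along its y; origin at the centre of its underside
- tube: bystander: orange tablet tube standing upright, 32 mm diameter, 140 mm tall; origin at the centre of its underside
- screwdriver: bystander: screwdriver lying flat, 170 mm long along its x, handle to -x

How it is judged:
On the way, in this order (a step that is already met when the one before it is completed fails the run):
1. the lamp is swung well clear of the track: lens at least 0.20 m (seen from above) from the middle of the track (horizontal distance between lamp_lens and track_mid above 0.2 m), for 0.2 s.
2. every module stands upright with its base plate under the lips, wholly inside the lipped part of the track (at most 5 mm sticking out at the mouth) (x of module1_mid in the frame of track_mid between -0.097 and 0.1 m and y of module1_mid in the frame of track_mid between -0.008 and 0.008 m and z of module1_mid in the frame of track_mid between 0.024 and 0.036 m and angle between each of module1_mid, module2_mid, module3_mid, module4_mid's own z axis and vertical below 0.12 rad and angle between the x axis of each of module1_mid, module2_mid, module3_mid, module4_mid and the x axis of track_mid, either way round below 0.15 rad and x of module2_mid in the frame of track_mid between -0.097 and 0.1 m and y of module2_mid in the frame of track_mid between -0.008 and 0.008 m and z of module2_mid in the frame of track_mid between 0.024 and 0.036 m and x of module3_mid in the frame of track_mid between -0.097 and 0.1 m and y of module3_mid in the frame of track_mid between -0.008 and 0.008 m and z of module3_mid in the frame of track_mid between 0.024 and 0.036 m and x of module4_mid in the frame of track_mid between -0.097 and 0.1 m and y of module4_mid in the frame of track_mid between -0.008 and 0.008 m and z of module4_mid in the frame of track_mid between 0.024 and 0.036 m), for 0.2 s.
3. with the modules in, the lens is back over the middle of the track, within 60 mm (all of step 2 and horizontal distance between lamp_lens and track_mid below 0.06 m and velocity of joint lamp_arm between -0.1 and 0.1 rad/s), for 0.2 s.
4. the toggle is thrown fully over (value of joint switch above 0.75 rad), for 0.1 s.
At the end, for the whole second after the job is handed in: every module stands upright with its base plate under the lips, wholly inside the lipped part of the track (at most 5 mm sticking out at the mouth), at rest; the lens is within 60 mm (from above) of the middle of the track, the lamp still; the toggle is on (over 0.75 rad) (all of step 2 and horizontal distance between lamp_lens and track_mid below 0.06 m and value of joint switch above 0.75 rad and linear speed of each of module1, module2, module3, module4 below 0.03 m/s and velocity of joint lamp_arm between -0.05 and 0.05 rad/s); the robot touches nothing.
It fails at once if the lamp is swung faster than 2 rad/s (velocity of joint lamp_arm above 2 rad/s or velocity of joint lamp_arm below -2 rad/s).
It fails at once if a bystander is shifted by more than 50 mm (distance of any of tub, spool, tin, pliers, case, tube, screwdriver from where it was at the start of the episode above 0.05 m).
Of module1, module2, module3, module4 only 2 to 4 are there at a start; the rules pass over those that are not, and their reading is None.
At some moment in a run one of module1, module2, module3, module4 may be knocked a few centimetres aside while the robot is not near it.
Once in a run the grip may slacken for a moment while it holds something.
It also fails if it takes over 210 s, if anything falls off the work surface, if the arm or the gripper's body presses on something with over 40 N, if the wrist force passes 120 N, or if a joint passes its speed limit or range.

## Working session

There is one attempt and no reset: what is moved stays moved. The work goes in short steps, Python scripts to look and compute and a tool call to move; the robot and the scene stay as the last step left them, time stands still between calls to the robot, and variables do not carry over. Pictures are saved under pics/ and viewed, at most 14 in all, crops included, and the job is handed in when it is done.

Besides the shell and the picture viewer there is one more tool, called after "Emit:" by a JSON object that holds its "fn" and its "kwargs". arm_command: Moves the arm, as the interface text tells. Its arguments: {"type":"object","properties":{"commands":{"type":"array","items":{"type":"number"}},"force":{"type":"number"}},"required":["commands"]}

```bash
mkdir -p pics; ls
cat > h.py <<'E'
import numpy as np, cv2
from station import get_obs, read_camera
from scipy.spatial.transform import Rotation as R
def cam(n):
    c=read_camera(n); np.savez(f'last_{n}.npz',**c); return c
def load(n): return dict(np.load(f'last_{n}.npz'))
def ray(c,u,v):
    K=np.array(c['camera_matrix']);k1=float(c['k1'])
    D=np.array([k1,0,0,0,0.])
    p=cv2.undistortPoints(np.array([[[u,v]]],float),K,D,None,None,None).reshape(2) if 0 else cv2.undistortPoints(np.array([[[u,v]]],float),K,D).reshape(2)
    T=np.array(c['pose']);return T[:3,3],T[:3,:3]@np.array([p[0],p[1],1])
def onz(c,u,v,z):
    o,d=ray(c,u,v);return o+d*(z-o[2])/d[2]
def proj(c,P):
    T=np.linalg.inv(np.array(c['pose']));X=np.asarray(P,float).reshape(-1,3)@T[:3,:3].T+T[:3,3]
    s=X[:,:2]/X[:,2:];s=s*(1+float(c['k1'])*(s**2).sum(1,keepdims=True));K=np.array(c['camera_matrix'])
    return s*[K[0,0],K[1,1]]+[K[0,2],K[1,2]]
def tool(p):
    "world target TCP -> shift in tool axes"
    o=get_obs();r=R.from_quat(np.roll(o['tool_rot'],-1));return r.inv().apply(np.array(p)-o['eef_pos'])
E
python3 - <<'E'
from h import *
for n in('scene','side','wrist'):
    c=cam(n);cv2.imwrite(f'pics/{n}0.png',cv2.resize(c['img'][:,:,::-1],(800,600)))
    print(n,np.round(c['pose'],3).tolist(),np.round(c['camera_matrix'],1).tolist(),c['k1'])
o=get_obs();print({k:np.round(v,3) for k,v in o.items()})
E
```

```text
pics
scene [[0.673, 0.408, -0.617, 1.292], [0.74, -0.377, 0.558, -0.665], [-0.005, -0.832, -0.555, 0.826], [0.0, 0.0, 0.0, 1.0]] [[397.9, 0.0, 257.3], [0.0, 397.9, 197.1], [0.0, 0.0, 1.0]] -0.08949589107264845
side [[-0.883, -0.253, 0.396, 0.181], [-0.469, 0.458, -0.755, 0.722], [0.01, -0.852, -0.523, 0.675], [0.0, 0.0, 0.0, 1.0]] [[354.4, 0.0, 257.4], [0.0, 354.4, 190.9], [0.0, 0.0, 1.0]] -0.011971327908981151
wrist [[0.338, -0.895, -0.291, 0.302], [-0.941, -0.322, -0.102, -0.608], [-0.003, 0.308, -0.951, 0.372], [0.0, 0.0, 0.0, 1.0]] [[276.1, 0.0, 253.7], [0.0, 276.1, 188.5], [0.0, 0.0, 1.0]] -0.03339846077224683
{'t': np.float64(0.15), 'q': array([ 1.118,  0.478,  0.022,  1.556, -0.011,  1.109, -0.083]), 'joint_vel': array([-0.001, -0.003, -0.   , -0.005, -0.   ,  0.002,  0.   ]), 'joint_torque': array([ 3.0000e-03, -5.9693e+01,  1.6100e+00, -2.8149e+01,  1.3000e-02,
        7.0000e-03,  0.0000e+00]), 'eef_pos': array([ 0.228, -0.635,  0.231]), 'tool_rot': array([-0.001,  0.985,  0.172, -0.   ]), 'contact_force': array([-0.629, -0.388,  0.138]), 'torque': array([-0.036, -0.04 ,  0.014]), 'grasp_force': np.float64(0.0), 'gripper_width': np.float64(0.998)}
```

View pics/scene0.png

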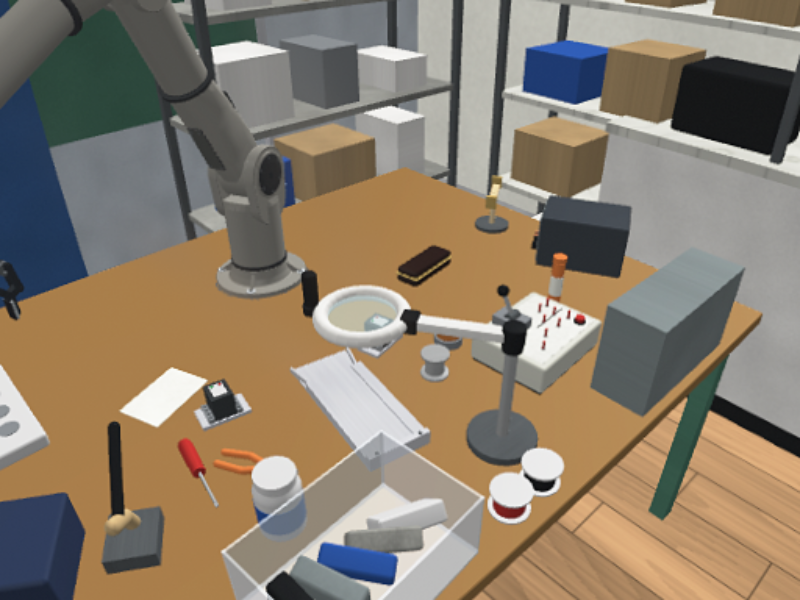

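View pics/side0.png

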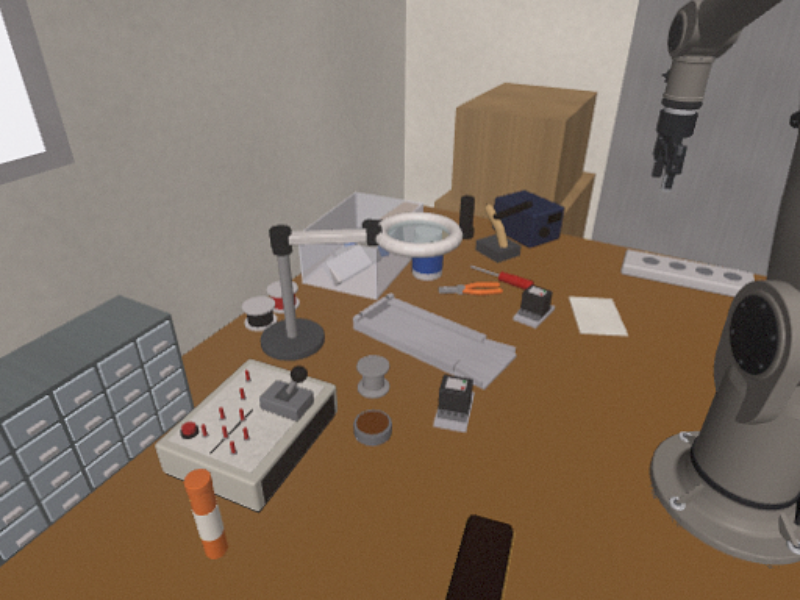

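The scene shows two modules (scene 222,400 and 378,330; side 535,305 and 455,400), the track (scene 293..430, 345..465), the lamp arm over it and the test box at right. I'll take closer crops for measurement.

Run:
```python
from h import *
a=load('scene')['img'];b=load('side')['img']
A=cv2.resize(a[200:310,110:290,::-1],None,fx=4.4,fy=4.4,interpolation=cv2.INTER_CUBIC)
B=cv2.resize(b[170:290,210:370,::-1],None,fx=5,fy=5,interpolation=cv2.INTER_CUBIC)
cv2.imwrite('pics/a1.png',A);cv2.imwrite('pics/b1.png',B)
```

```text
(no output)
```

View pics/a1.png

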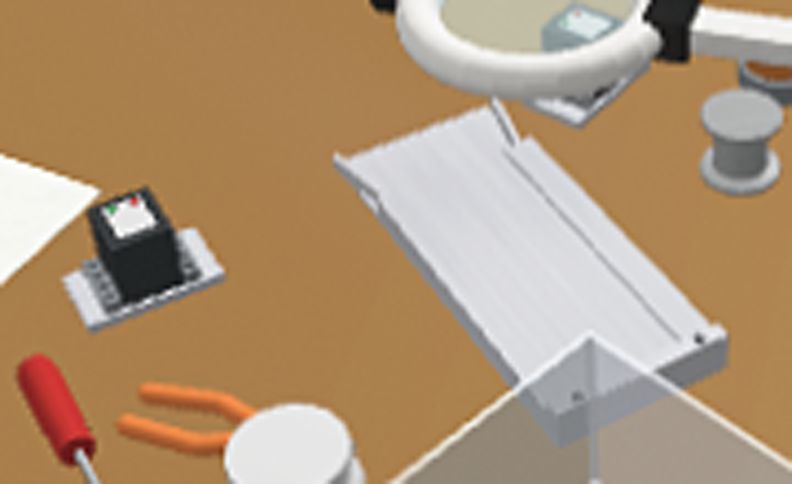

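View pics/b1.png

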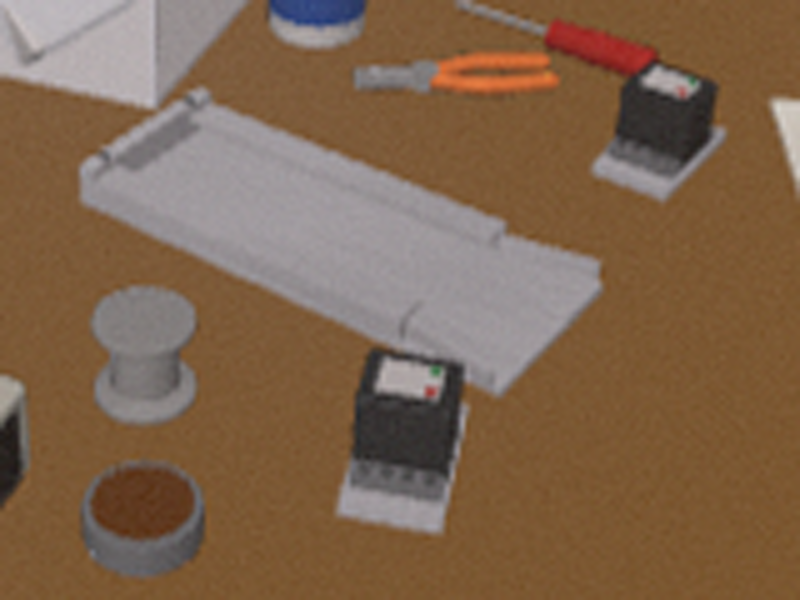

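Run:
```python
from h import *
s=load('scene');d=load('side')
S=lambda u,v,z:np.round(onz(s,u/4.4+110,v/4.4+200,z),3)
D=lambda u,v,z:np.round(onz(d,u/5+210,v/5+170,z),3)
print('A base scene',[S(*p,.008)[:2] for p in[(63,280),(92,325),(223,268),(203,230)]])
print('A base side',[D(*p,.008)[:2] for p in[(593,170),(662,197),(725,130)]])
print('A top scene',[S(*p,.06)[:2] for p in[(88,210),(148,187),(174,224),(107,252)]])
print('A top side',[D(*p,.06)[:2] for p in[(650,62),(717,82),(690,114),(621,92)]])
print('B base side',[D(*p,.008)[:2] for p in[(340,513),(442,530),(467,408)]])
print('B base scene',[S(*p,.008)[:2] for p in[(583,122),(648,68)]])
print('B top side',[D(*p,.06)[:2] for p in[(370,350),(466,360),(455,408),(357,395)]])
print('lips side mouth far/near',D(503,228,.022),D(408,308,.022),'end',D(205,93,.03),D(83,170,.03))
print('lips scene mouth R/L',S(525,141,.022),S(372,206,.022),'end',S(724,330,.03),S(555,415,.03))
print('apron front side',D(600,288,.006),D(498,388,.006),'scene',S(338,160,.018),S(493,102,.018))
def tri(ps,pd):
    o1,r1=ray(s,ps[0]/1.5625,ps[1]/1.5625);o2,r2=ray(d,pd[0]/1.5625,pd[1]/1.5625)
    k=np.linalg.lstsq(np.c_[r1,-r2],o2-o1,rcond=None)[0];return np.round((o1+r1*k[0]+o2+r2*k[1])/2,3),np.round(np.linalg.norm(o1+r1*k[0]-o2-r2*k[1]),3)
print('hinge top',tri((514,327),(281,230)));print('foot',onz(s,502/1.5625,436/1.5625,.01),onz(d,292/1.5625,338/1.5625,.01))
print('lens',tri((362,314),(419,233)));print('grip',tri((309,292),(467,216)))
print('toggle ball',tri((503,291),(298,374)))
z=lambda c,u,v,h:np.round(onz(c,u/1.5625,v/1.5625,h),3)
print('box top corners side',[z(d,*p,.068) for p in[(248,363),(335,382),(264,480),(163,446)]],'scene',[z(s,*p,.068) for p in[(474,343),(547,366),(600,326)]])
print('spool',z(d,374,366,.054),'tin',z(d,373,424,.022),'tub',z(s,275,470,.12),'tube',z(d,200,478,.14),z(s,559,260,.14),'case',z(d,490,545,.044))
print('box wall top clear',z(d,365,195,.15))
```

```text
A base scene [array([ 0.377, -0.378]), array([ 0.43 , -0.384]), array([ 0.441, -0.289]), array([ 0.397, -0.28 ])]
A base side [array([ 0.433, -0.284]), array([ 0.382, -0.275]), array([ 0.367, -0.378])]
A top scene [array([ 0.384, -0.352]), array([ 0.39 , -0.309]), array([ 0.436, -0.315]), array([ 0.43 , -0.362])]
A top side [array([ 0.422, -0.355]), array([ 0.374, -0.351]), array([ 0.378, -0.301]), array([ 0.427, -0.306])]
B base side [array([0.447, 0.094]), array([0.395, 0.08 ]), array([ 0.419, -0.015])]
B base scene [array([ 0.484, -0.003]), array([0.467, 0.08 ])]
B top side [array([0.464, 0.023]), array([0.415, 0.006]), array([0.406, 0.045]), array([0.455, 0.06 ])]
lips side mouth far/near [ 0.457 -0.171  0.022] [ 0.478 -0.066  0.022] end [ 0.696 -0.213  0.03 ] [ 0.719 -0.089  0.03 ]
lips scene mouth R/L [ 0.486 -0.06   0.022] [ 0.47  -0.185  0.022] end [ 0.729 -0.094  0.03 ] [ 0.712 -0.219  0.03 ]
apron front side [ 0.388 -0.161  0.006] [ 0.41  -0.042  0.006] scene [ 0.407 -0.171  0.018] [ 0.429 -0.045  0.018]
hinge top (array([0.811, 0.006, 0.25 ]), np.float64(0.006))
foot [0.81665214 0.00651308 0.01      ] [0.80931614 0.0079053  0.01      ]
lens (array([ 0.598, -0.134,  0.235]), np.float64(0.006))
grip (array([ 0.523, -0.185,  0.266]), np.float64(0.004))
toggle ball (array([0.623, 0.219, 0.14 ]), np.float64(0.004))
box top corners side [array([0.776, 0.168, 0.068]), array([0.613, 0.137, 0.068]), array([0.583, 0.355, 0.068]), array([0.753, 0.377, 0.068])] scene [array([0.642, 0.118, 0.068]), array([0.788, 0.166, 0.068]), array([0.784, 0.358, 0.068])]
spool [0.587 0.054 0.054] tin [0.532 0.151 0.022] tub [ 0.699 -0.385  0.12 ] tube [0.605 0.433 0.14 ] [0.625 0.416 0.14 ] case [0.281 0.285 0.044]
box wall top clear [ 0.905 -0.444  0.15 ]
```

```bash
cat >> h.py <<'E'
def want(az):
    "tool pointing down, tool y at azimuth az (deg)"
    a=np.radians(az);y=np.array([np.cos(a),np.sin(a),0]);z=np.array([0,0,-1.]);return R.from_matrix(np.c_[np.cross(y,z),y,z])
def plan(*pts):
    o=get_obs();r=R.from_quat(np.roll(o['tool_rot'],-1))
    for x,y,z,az in pts:
        print(np.round(np.r_[r.inv().apply(np.array([x,y,z])-o['eef_pos']),(r.inv()*want(az)).as_rotvec(degrees=True)],3).tolist())
    print('at',np.round(o['eef_pos'],3),'yaxis',np.round(np.degrees(np.arctan2(*r.apply([0,1,0])[1::-1])),1),'q',np.round(o['q'],2),'F',np.round(o['contact_force'],1),'t',o['t'])
E
python3 -c "
from h import *
plan((.3,-.6,.38,-60),(.523,-.185,.37,-56.5),(.523,-.185,.262,-56.5))"
```

```text
[0.08, -0.009, -0.149, -0.08, -0.001, -10.24]
[0.43, -0.324, -0.139, -0.08, -0.004, -13.74]
[0.43, -0.324, -0.031, -0.08, -0.004, -13.74]
at [ 0.228 -0.635  0.231] yaxis -70.2 q [ 1.12  0.48  0.02  1.56 -0.01  1.11 -0.08] F [-0.6 -0.4  0.1] t 0.15
```

Emit:
{"fn": "arm_command", "kwargs": {"commands": [0.08,-0.009,-0.149,0,0,-10,0.7,0.08,-0.009,-0.149,0,0,-10,0.7,0.08,-0.009,-0.149,0,0,-10,0.7,0.15,-0.1,-0.149,0,0,-13.7,0.7,0.2,-0.14,-0.145,0,0,-13.7,0.7,0.25,-0.18,-0.14,0,0,-13.7,0.7,0.3,-0.22,-0.14,0,0,-13.7,0.7,0.35,-0.26,-0.14,0,0,-13.7,0.7]}}

```text
t: 0.95
eef_pos: [0.4058, -0.3801, 0.3716]
tool_rot: [0.0, 0.958, 0.288, -0.0]
contact_force: [1.1, -0.4, -0.6]
gripper_width: 0.699
grasp_force: 0.0
```

```bash
python3 -c "
from h import *
plan((.523,-.185,.37,-56.5))"
```

```text
[0.205, -0.098, 0.002, 0.003, 0.009, -0.06]
at [ 0.406 -0.38   0.372] yaxis -56.6 q [ 0.78  0.19 -0.16  1.64  0.03  1.31 -0.38] F [ 1.1 -0.4 -0.6] t 0.95
```

Emit:
{"fn": "arm_command", "kwargs": {"commands": [0.045,-0.022,0,0,0,0,0.7,0.09,-0.045,0,0,0,0,0.7,0.13,-0.06,0,0,0,0,0.7,0.165,-0.08,0,0,0,0,0.7,0.19,-0.09,0,0,0,0,0.7,0.19,-0.09,0,0,0,0,0.7,0.19,-0.09,0,0,0,0,0.7]}}

```text
t: 1.65
eef_pos: [0.5143, -0.2021, 0.3714]
tool_rot: [-0.0, 0.958, 0.288, -0.0]
contact_force: [0.3, -1.1, -0.1]
gripper_width: 0.703
grasp_force: 0.0
```

```bash
python3 -c "
from h import *
c=cam('wrist');cv2.imwrite('pics/w1.png',c['img'][:,:,::-1])
o=get_obs()
for P in [(.523,-.185,.305),(.523,-.185,.25),(.598,-.134,.248),o['eef_pos']]: print(proj(c,P))
plan((.523,-.185,.37,-56.5),(.523,-.185,.262,-56.5))"
```

```text
[[242.49979605 181.8435027 ]]
[[244.74586003 165.77658885]]
[[242.62701292  65.64415809]]
[[255.71167172 243.95287361]]
[0.018, -0.01, 0.001, -0.008, 0.054, -0.101]
[0.018, -0.01, 0.109, -0.008, 0.054, -0.101]
at [ 0.514 -0.203  0.371] yaxis -56.6 q [ 0.52  0.19 -0.31  1.64  0.06  1.32 -0.78] F [-0.4  0.2  0.4] t 1.7
```

View pics/w1.png

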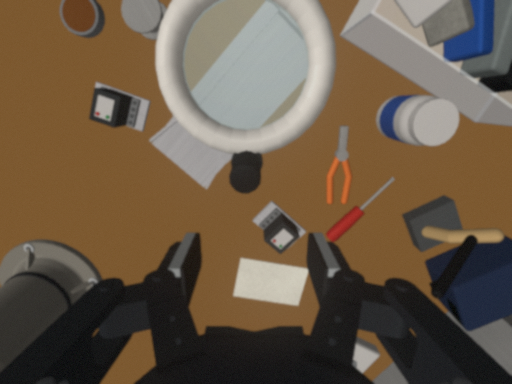

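The knob's top is at (245,180), as predicted (242,182). The modules are at (118,107) and (280,228). Now I'll descend over the knob.

Emit:
{"fn": "arm_command", "kwargs": {"commands": [0.019,-0.009,0.0,0,0,0,0.7,0.019,-0.009,0.04,0,0,0,0.7,0.019,-0.009,0.075,0,0,0,0.7,0.019,-0.009,0.109,0,0,0,0.7,0.019,-0.009,0.109,0,0,0,0.45,0.019,-0.009,0.109,0,0,0,0.45,0.019,-0.009,0.109,0,0,0,0.45]}}

```text
t: 2.4
eef_pos: [0.5263, -0.1852, 0.2649]
tool_rot: [0.001, 0.958, 0.287, 0.001]
contact_force: [-0.0, 1.5, 0.8]
gripper_width: 0.449
grasp_force: 0.0
```

```bash
python3 -c "
from h import *
H=np.array([.811,.006]);az=-56.5
pts=[]
for i,th in enumerate(np.linspace(-.585,.9,25)[1:]):
    pts.append((*(H+.345*np.array([-np.cos(th),np.sin(th)])),.262,-56.5-2.3*(i+1)))
plan(*pts)"
```

```text
[-0.001, -0.024, 0.003, 0.149, -0.12, 2.182]
[0.001, -0.045, 0.003, 0.147, -0.123, 4.482]
[0.004, -0.066, 0.003, 0.145, -0.126, 6.782]
[0.008, -0.087, 0.003, 0.142, -0.129, 9.082]
[0.014, -0.107, 0.003, 0.14, -0.132, 11.382]
[0.021, -0.127, 0.003, 0.137, -0.135, 13.682]
[0.029, -0.147, 0.003, 0.134, -0.138, 15.982]
[0.039, -0.166, 0.003, 0.132, -0.14, 18.282]
[0.05, -0.185, 0.002, 0.129, -0.143, 20.582]
[0.061, -0.202, 0.002, 0.126, -0.146, 22.882]
[0.074, -0.219, 0.002, 0.124, -0.149, 25.182]
[0.088, -0.236, 0.002, 0.121, -0.151, 27.482]
[0.103, -0.251, 0.002, 0.118, -0.154, 29.782]
[0.119, -0.265, 0.002, 0.115, -0.157, 32.082]
[0.136, -0.279, 0.002, 0.112, -0.159, 34.382]
[0.153, -0.291, 0.002, 0.109, -0.162, 36.682]
[0.171, -0.302, 0.002, 0.106, -0.164, 38.982]
[0.19, -0.312, 0.002, 0.103, -0.167, 41.282]
[0.209, -0.321, 0.002, 0.1, -0.169, 43.582]
[0.229, -0.329, 0.002, 0.097, -0.172, 45.882]
[0.25, -0.335, 0.003, 0.093, -0.174, 48.182]
[0.27, -0.34, 0.003, 0.09, -0.176, 50.482]
[0.291, -0.344, 0.003, 0.087, -0.179, 52.782]
[0.313, -0.347, 0.003, 0.084, -0.181, 55.082]
at [ 0.526 -0.185  0.265] yaxis -56.6 q [ 0.49  0.27 -0.32  1.78  0.1   1.1  -0.85] F [-0.   1.5  0.8] t 2.4
```

Emit:
{"fn": "arm_command", "kwargs": {"commands": [-0.001,-0.012,0.002,0,0,2,0.45,0.001,-0.03,0.002,0,0,4,0.45,0.003,-0.05,0.002,0,0,6,0.45,0.006,-0.07,0.002,0,0,8,0.45,0.01,-0.09,0.002,0,0,10,0.45,0.016,-0.11,0.002,0,0,12,0.45,0.023,-0.13,0.002,0,0,14,0.45,0.029,-0.147,0.002,0,0,16,0.45]}}

```text
t: 3.2
eef_pos: [0.4696, -0.0453, 0.2631]
tool_rot: [0.001, 0.989, 0.151, 0.002]
contact_force: [2.2, -0.4, -0.3]
gripper_width: 0.453
grasp_force: 0.9
```

```bash
cat > arc.py <<'E'
from h import *
import sys
H=np.array([.811,.006]);o=get_obs()
v=o['eef_pos'][:2]-H;th0=np.arctan2(v[1],-v[0]);print('th',th0,np.hypot(*v))
s=float(sys.argv[1]);n=int(sys.argv[2]);daz=float(sys.argv[3])
r=R.from_quat(np.roll(o['tool_rot'],-1));az=np.degrees(np.arctan2(*r.apply([0,1,0])[1::-1]))
plan(*[(*(H+.345*np.array([-np.cos(t),np.sin(t)])),.262,az+daz*(i+1)) for i,t in enumerate(th0+s*np.arange(1,n+1))])
E
python3 arc.py .062 8 -2.3
```

```text
th -0.14907067818233036 0.34519895279231844
[0.004, -0.021, 0.001, 0.136, -0.248, 2.3]
[0.009, -0.042, 0.001, 0.131, -0.251, 4.6]
[0.016, -0.062, 0.001, 0.126, -0.254, 6.9]
[0.024, -0.082, 0.001, 0.121, -0.256, 9.2]
[0.033, -0.101, 0.001, 0.116, -0.259, 11.5]
[0.043, -0.12, 0.001, 0.111, -0.261, 13.8]
[0.054, -0.138, 0.001, 0.105, -0.264, 16.1]
[0.066, -0.156, 0.001, 0.1, -0.266, 18.4]
at [ 0.47  -0.045  0.263] yaxis -72.6 q [ 0.32  0.13 -0.39  1.97  0.06  1.05 -1.36] F [ 2.2 -0.4 -0.3] t 3.2
```

Emit:
{"fn": "arm_command", "kwargs": {"commands": [0.004,-0.021,0,0,0,2.3,0.45,0.009,-0.042,0,0,0,4.6,0.45,0.016,-0.062,0,0,0,6.9,0.45,0.024,-0.082,0,0,0,9.2,0.45,0.033,-0.101,0,0,0,11.5,0.45,0.043,-0.12,0,0,0,13.8,0.45,0.054,-0.138,0,0,0,16,0.45,0.066,-0.156,0,0,0,18.4,0.45]}}

```text
t: 4.0
eef_pos: [0.4858, 0.1232, 0.2629]
tool_rot: [0.0, 1.0, -0.01, 0.002]
contact_force: [2.3, -2.6, -0.2]
gripper_width: 0.45
grasp_force: 1.3
```

```bash
python3 arc.py .062 8 -2.3
```

```text
th 0.3459145252532727 0.34565114278090375
[0.008, -0.02, 0.001, 0.025, -0.204, 2.3]
[0.017, -0.039, 0.001, 0.02, -0.205, 4.6]
[0.027, -0.058, 0.001, 0.016, -0.205, 6.9]
[0.038, -0.077, 0.001, 0.012, -0.205, 9.2]
[0.05, -0.094, 0.001, 0.008, -0.206, 11.5]
[0.063, -0.111, 0.001, 0.004, -0.206, 13.8]
[0.077, -0.127, 0.001, -0.0, -0.206, 16.1]
[0.093, -0.142, 0.001, -0.004, -0.206, 18.4]
at [0.486 0.123 0.263] yaxis -91.1 q [ 0.06  0.19 -0.49  1.9   0.1   1.07 -2.06] F [ 2.3 -2.6 -0.2] t 4.0
```

Emit:
{"fn": "arm_command", "kwargs": {"commands": [0.008,-0.02,0,0,0,1.2,0.45,0.017,-0.039,0,0,0,2.4,0.45,0.027,-0.058,0,0,0,3.6,0.45,0.038,-0.077,0,0,0,4.8,0.45,0.05,-0.094,0,0,0,6,0.45,0.063,-0.111,0,0,0,7,0.45,0.077,-0.127,0,0,0,8,0.45,0.085,-0.135,0,0,0,8,0.45]}}

```text
t: 4.8
eef_pos: [0.5732, 0.2579, 0.2626]
tool_rot: [-0.001, 0.997, -0.078, 0.001]
contact_force: [-0.0, -1.1, 0.4]
gripper_width: 0.449
grasp_force: 0.6
```

```bash
python3 arc.py .062 1 -2.3
python3 - <<'E'
from h import *
o=get_obs();x,y=o['eef_pos'][:2]
plan((x,y,.37,-92),(.435,.1,.3,-92),(.44,.036,.2,-76))
c=cam('scene');d=cam('side')
b=d['img'][170:290,210:370,::-1];a=c['img'][160:290,130:330,::-1]
I=np.hstack([cv2.resize(a,(400,260)),cv2.resize(b,(347,260))]);cv2.imwrite('pics/c2.png',I)
E
```

```text
th 0.8142706754217522 0.3463907469109439
[0.015, -0.016, 0.001, -0.099, -0.132, 2.3]
at [0.573 0.258 0.263] yaxis -98.9 q [-0.17  0.41 -0.48  1.61  0.2   1.16 -2.42] F [-0.  -1.1  0.4] t 4.8
[0.0, -0.0, -0.107, -0.088, -0.14, -6.942]
[-0.112, 0.177, -0.038, -0.088, -0.14, -6.942]
[-0.097, 0.24, 0.062, -0.068, -0.151, -22.942]
at [0.573 0.258 0.263] yaxis -98.9 q [-0.17  0.41 -0.48  1.61  0.2   1.16 -2.42] F [-0.  -1.1  0.4] t 4.8
```

View pics/c2.png

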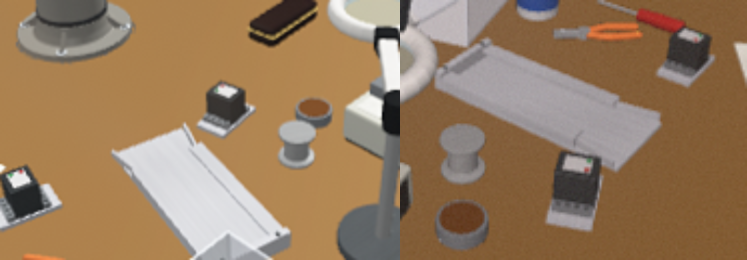

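The lamp is now swung clear: the ring is at the image edge and the track is free. Module B stands alone beside the mouth (scene crop 227,105). Next, up and over to module B.

Emit:
{"fn": "arm_command", "kwargs": {"commands": [0,0,-0.05,0,0,0,0.45,0,0,-0.1,0,0,0,0.45,0,0,-0.107,0,0,0,0.5,-0.04,0.04,-0.107,0,0,-6,0.8,-0.075,0.08,-0.09,0,0,-12,1,-0.1,0.13,-0.06,0,0,-18,1,-0.11,0.18,-0.03,0,0,-23,1,-0.106,0.22,0,0,0,-23,1]}}

```text
t: 5.7
eef_pos: [0.4369, 0.0802, 0.2792]
tool_rot: [0.001, 0.992, 0.124, 0.002]
contact_force: [1.3, -1.4, 0.7]
gripper_width: 1.0
grasp_force: 0.0
```

Emit:
{"fn": "arm_command", "kwargs": {"commands": [0,0.012,0.02,0,0,0,1,0,0.012,0.02,0,0,0,1]}}

```text
t: 5.9
eef_pos: [0.4396, 0.0668, 0.2572]
tool_rot: [0.001, 0.993, 0.12, -0.002]
contact_force: [-0.1, 0.3, 1.4]
gripper_width: 1.001
grasp_force: 0.0
```

Run:
```python
from h import *
plan((.44,.036,.2,-76))
c=cam('wrist');cv2.imwrite('pics/w2.png',cv2.resize(c['img'][:,:,::-1],(780,585)))
print(proj(c,[(.44,.036,.06),(.438,-.115,.006)])*780/512)
```

```text
[-0.007, 0.03, 0.057, 0.061, 0.224, -0.22]
at [0.44  0.067 0.257] yaxis -76.2 q [ 0.15  0.1  -0.47  2.02  0.05  1.04 -1.67] F [-0.1  0.3  1.4] t 5.9
[[423.10384139 258.46901927]
 [565.65871915 282.51189754]]
```

View pics/w2.png

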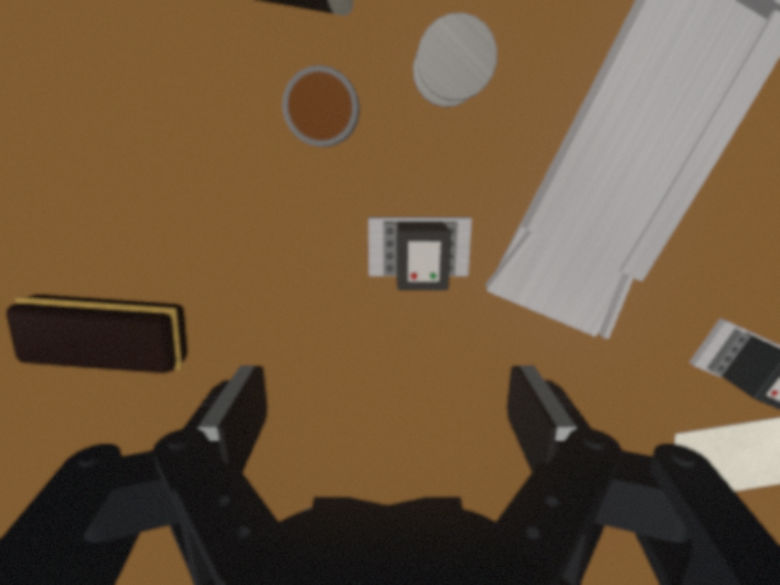

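Module B's plate spans (368,217)-(471,276), with its top centre at (424,261), as predicted. It is aligned with the tool. The track mouth lips are at (528,230) and (637,279).

Run:
```python
from h import *
c=load('wrist');f=512/780
Z=lambda u,v,z:np.round(onz(c,u*f,v*f,z),4)[:2]
t=[Z(*p,.06) for p in[(398,233),(451,233),(449,290),(398,290)]];print('B top',np.mean(t,0),t)
b=[Z(*p,.008) for p in[(368,217),(471,218),(470,276),(368,276)]];print('B base',np.mean(b,0),b)
m1,m2=Z(528,230,.022),Z(640,279,.022);print('mouth',m1,m2,(m1+m2)/2)
a1,a2=Z(487,290,.006),Z(600,335,.006);print('apron',a1,a2,(a1+a2)/2)
# left outer wall top edge & right outer
l1,l2=Z(528,230,.022),Z(641,0,.022);r1,r2=Z(640,279,.022),Z(779,50,.022)
for p,q in((l1,l2),(r1,r2)):print('edge dir',np.degrees(np.arctan2(*(q-p)[::-1])))
```

```text
B top [0.43715 0.03445] [array([0.4557, 0.0615]), array([0.466 , 0.0196]), array([0.4186, 0.0073]), array([0.4083, 0.0494])]
B base [0.4379   0.034725] [array([0.4543, 0.0885]), array([ 0.4763, -0.0047]), array([ 0.4223, -0.0205]), array([0.3987, 0.0756])]
mouth [ 0.4799 -0.055 ] [ 0.4616 -0.1751] [ 0.47075 -0.11505]
apron [ 0.412  -0.0417] [ 0.3933 -0.1708] [ 0.40265 -0.10625]
edge dir -7.757338904403795
edge dir -9.129236444387157
```

```bash
python3 -c "
from h import *
plan((.438,.035,.1,-76.3),(.438,.035,.028,-76.3))"
```

```text
[-0.011, 0.032, 0.159, 0.009, 0.062, 0.224]
[-0.011, 0.032, 0.231, 0.009, 0.062, 0.224]
at [0.441 0.069 0.259] yaxis -76.1 q [ 0.15  0.1  -0.47  2.01  0.05  1.04 -1.67] F [0.1 0.5 1. ] t 5.95
```

Emit:
{"fn": "arm_command", "kwargs": {"commands": [-0.011,0.032,0.04,0,0,0.2,1,-0.011,0.032,0.08,0,0,0.2,1,-0.011,0.032,0.12,0,0,0.2,1,-0.011,0.032,0.16,0,0,0.2,1,-0.011,0.032,0.16,0,0,0.2,1]}}

```text
t: 6.45
eef_pos: [0.4367, 0.0376, 0.0965]
tool_rot: [-0.001, 0.993, 0.122, -0.003]
contact_force: [-1.1, -0.7, 0.1]
gripper_width: 0.999
grasp_force: 0.0
```

```bash
python3 -c "
from h import *
plan((.438,.035,.028,-76.3))"
```

```text
[0.001, 0.003, 0.068, -0.108, 0.348, 0.284]
at [0.437 0.038 0.096] yaxis -76.0 q [ 0.13  0.32 -0.41  2.19  0.21  0.67 -1.75] F [-1.1 -0.7  0.1] t 6.45
```

Emit:
{"fn": "arm_command", "kwargs": {"commands": [0.001,0.003,0.035,0,0,0,1,0.001,0.003,0.068,0,0,0,1,0.001,0.003,0.068,0,0,0,1,0.001,0.003,0.068,0,0,0,0.45,0.001,0.003,0.068,0,0,0,0.3,0.001,0.003,0.068,0,0,0,0.3,0.001,0.003,0.068,0,0,0,0.3,0.001,0.003,0.068,0,0,0,0.3], "force": 50}}

```text
t: 7.25
eef_pos: [0.4421, 0.0342, 0.0331]
tool_rot: [0.0, 0.993, 0.121, 0.002]
contact_force: [-1.7, -0.2, 11.9]
gripper_width: 0.499
grasp_force: 50.6
```

```bash
python3 -c "
from h import *
o=get_obs();x,y,z=o['eef_pos'];u=np.array([np.cos(-.14),np.sin(-.14)]);m=np.array([.472,-.117])
p=m-u*.036
plan((x,y,.075,-76.3),(*p,.075,-98),(*p,.04,-98),(*p,.035,-98))
print(o['gripper_width'],o['grasp_force'])"
```

```text
[0.0, 0.0, -0.042, 0.038, -0.214, 0.148]
[-0.04, 0.141, -0.042, -0.003, -0.219, 21.848]
[-0.041, 0.141, -0.007, -0.003, -0.219, 21.848]
[-0.041, 0.141, -0.002, -0.003, -0.219, 21.848]
at [0.442 0.034 0.033] yaxis -76.2 q [ 0.08  0.45 -0.35  2.23  0.31  0.51 -1.84] F [-1.7 -0.2 11.9] t 7.25
0.49909520745950314 50.561644434928894
```

Emit:
{"fn": "arm_command", "kwargs": {"commands": [0,0,-0.025,0,0,0,0.3,0,0,-0.045,0,0,0,0.3,0,0,-0.045,0,0,0,0.3,-0.01,0.03,-0.045,0,0,5,0.3,-0.02,0.065,-0.045,0,0,11,0.3,-0.03,0.1,-0.045,0,0,17,0.3,-0.041,0.138,-0.045,0,0,22,0.3,-0.041,0.141,-0.045,0,0,22,0.3]}}

```text
t: 8.05
eef_pos: [0.4332, -0.1182, 0.0758]
tool_rot: [0.001, 0.997, -0.076, -0.0]
contact_force: [-0.7, -0.4, -1.8]
gripper_width: 0.508
grasp_force: 52.4
```

Run:
```python
from h import *
u=np.array([np.cos(-.14),np.sin(-.14)]);m=np.array([.472,-.117]);p=m-u*.036
plan((*p,.06,-98),(*p,.038,-98));print(get_obs()['gripper_width'],get_obs()['grasp_force'])
I=[]
c=cam('scene');d=cam('side');w=cam('wrist')
a=c['img'][190:290,170:300,::-1];b=d['img'][180:270,260:377,::-1]
top=np.hstack([cv2.resize(a,(390,300)),cv2.resize(b,(390,300))])
cv2.imwrite('pics/c3.png',np.vstack([top,cv2.resize(w['img'][60:250,100:360+134,::-1],(780,376))])[:600])
```

```text
[0.002, -0.007, 0.016, 0.147, 0.022, -0.697]
[0.002, -0.007, 0.038, 0.147, 0.022, -0.697]
at [ 0.433 -0.118  0.076] yaxis -98.7 q [ 0.35  0.36 -0.27  2.2   0.17  0.61 -1.76] F [-0.7 -0.4 -1.8] t 8.05
0.5078687518768985 52.444084882736206
```

View pics/c3.png

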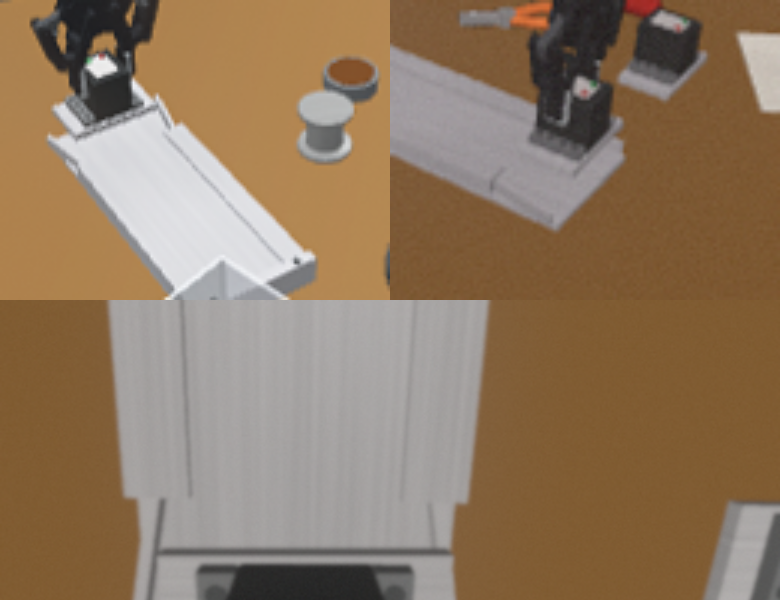

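The module is gripped and held above the apron: plate front edge (158..452,552) in the wrist crop, lip inner edges near (190,495) and (402,497).

Run:
```python
from h import *
w=load('wrist');f=1/1.98
Z=lambda u,v,z:onz(w,u*f+100,(v-300)*f+60,z)[:2]
def mid(a,b,z):
    p,q=Z(*a,z),Z(*b,z);d=p-q;print(np.round((p+q)/2,4),'width',np.round(np.hypot(*d),4),'normal deg',np.round(np.degrees(np.arctan2(d[1],d[0]))-90,2));return (p+q)/2
u=np.array([np.cos(-.138),np.sin(-.138)]);n=np.array([-u[1],u[0]])
a=mid((158,552),(452,552),.051)
b=mid((125,497),(468,501),.022)
e=mid((190,495),(404,498),.022)
g=mid((110,305),(490,305),.022);h=mid((181,305),(413,305),.022)
print('dir',np.degrees(np.arctan2(*((g-b)[::-1]))),np.degrees(np.arctan2(*((h-e)[::-1]))))
print('module lateral rel track (left+)',(a-b)@n,(a-e)@n,'along',(a-b)@u)
```

```text
[ 0.459  -0.1176] width 0.0944 normal deg -8.26
[ 0.4705 -0.1162] width 0.1254 normal deg -8.95
[ 0.4713 -0.1165] width 0.078 normal deg -9.09
[ 0.5351 -0.127 ] width 0.1258 normal deg -8.29
[ 0.535 -0.126] width 0.0767 normal deg -8.3
dir -9.467860861875815 -8.465956146191283
module lateral rel track (left+) -0.0029754176338965045 -0.002797510093459281 along -0.011112584530184577
```

Emit:
{"fn": "arm_command", "kwargs": {"commands": [0,-0.003,0.015,0,0,0,0.3,0,-0.003,0.028,0,0,0,0.3,0,-0.003,0.034,0,0,0,0.3,0,-0.003,0.034,0,0,0,0.3]}}

```text
t: 8.6
eef_pos: [0.4343, -0.1087, 0.0413]
tool_rot: [-0.0, 0.998, -0.07, -0.001]
contact_force: [-0.5, 0.7, -1.1]
gripper_width: 0.509
grasp_force: 57.9
```

```bash
python3 -c "
from h import *
plan();o=get_obs();print(o['gripper_width'],o['grasp_force'])"
```

```text
at [ 0.434 -0.109  0.041] yaxis -98.0 q [ 0.32  0.42 -0.25  2.21  0.2   0.52 -1.8 ] F [-0.5  0.7 -1.1] t 8.6
0.5086184415908218 57.893269658088684
```

Emit:
{"fn": "arm_command", "kwargs": {"commands": [0,0.006,-0.003,0,0,0,0.3,0,0.006,-0.003,0,0,0,0.3,0,0.006,-0.003,0,0,0,0.3,0,0.006,-0.003,0,0,0,0.3]}}

```text
t: 9.0
eef_pos: [0.4342, -0.1158, 0.0454]
tool_rot: [-0.0, 0.997, -0.071, 0.0]
contact_force: [0.6, 2.4, -0.4]
gripper_width: 0.504
grasp_force: 58.2
```

Run:
```python
from h import *
plan();w=cam('wrist')
cv2.imwrite('pics/w4.png',cv2.resize(w['img'][140:260,140:360,::-1],(792,432),interpolation=cv2.INTER_CUBIC))
```

```text
at [ 0.434 -0.116  0.045] yaxis -98.1 q [ 0.34  0.42 -0.25  2.21  0.2   0.53 -1.78] F [ 0.6  2.4 -0.4] t 9.0
```

View pics/w4.png

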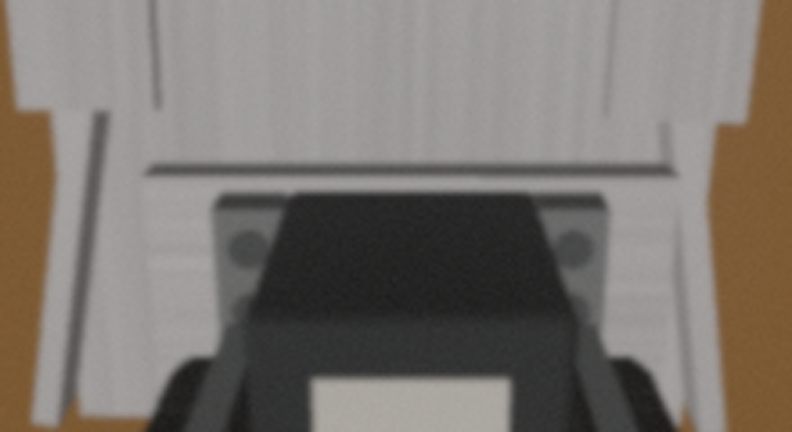

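The plate's front edge is at (146..676,170) and the lip inner edges at 157 and 607, so the module sits a few mm right of centre.

```bash
cat > lat.py <<'E'
from h import *
def lat(a,b,zp,c,d,x0,y0,s):
    w=load('wrist');Z=lambda p,z:onz(w,p[0]/s+x0,p[1]/s+y0,z)[:2]
    u=np.array([np.cos(-.145),np.sin(-.145)]);n=np.array([-u[1],u[0]])
    A,B,C,D=Z(a,zp),Z(b,zp),Z(c,.022),Z(d,.022);P=(A+B)/2;Q=(C+D)/2
    g=lambda d:np.degrees(np.arctan2(d[1],d[0]))-90
    print('plate',P,np.hypot(*(A-B)),g(A-B),'mouth',Q,np.hypot(*(C-D)),g(C-D));print('left',(P-Q)@n,'along',(P-Q)@u)
E
python3 -c "
from lat import *
lat((146,172),(676,172),.02,(17,110),(748,124),140,140,3.6)
lat((146,172),(676,172),.02,(157,109),(607,116),140,140,3.6)"
```

```text
plate [ 0.45868558 -0.11938185] 0.09393124934929836 -8.120361023750945 mouth [ 0.4698592  -0.11609628] 0.12605814778662608 -9.261990531385877
left -0.004865596803806359 along -0.010581621591859072
plate [ 0.45868558 -0.11938185] 0.09393124934929836 -8.120361023750945 mouth [ 0.47063809 -0.11608299] 0.07727118037524812 -9.048943722208648
left -0.00499128795434265 along -0.011350419602387588
```

Emit:
{"fn": "arm_command", "kwargs": {"commands": [0,-0.0045,0.004,0,0,0,0.3,0,-0.0045,0.004,0,0,-0.5,0.3,0.004,-0.0045,0.004,0,0,-0.5,0.3,0.009,-0.0045,0.004,0,0,-0.5,0.3,0.014,-0.0045,0.004,0,0,-0.5,0.3,0.02,-0.0045,0.004,0,0,-0.5,0.3,0.024,-0.0045,0.004,0,0,-0.5,0.3,0.024,-0.0045,0.004,0,0,-0.5,0.3]}}

```text
t: 9.85
eef_pos: [0.4593, -0.1149, 0.041]
tool_rot: [-0.0, 0.998, -0.067, 0.0]
contact_force: [-0.8, -0.2, -1.3]
gripper_width: 0.506
grasp_force: 58.1
```

Run:
```python
from h import *
plan();w=cam('wrist');o=get_obs();print(o['gripper_width'],o['grasp_force'])
cv2.imwrite('pics/w5.png',cv2.resize(w['img'][140:260,140:360,::-1],(792,432),interpolation=cv2.INTER_CUBIC))
```

```text
at [ 0.459 -0.115  0.041] yaxis -97.6 q [ 0.32  0.45 -0.25  2.16  0.21  0.55 -1.79] F [-0.8 -0.2 -1.3] t 9.85
0.5042852497884829 58.139129877090454
```

View pics/w5.png

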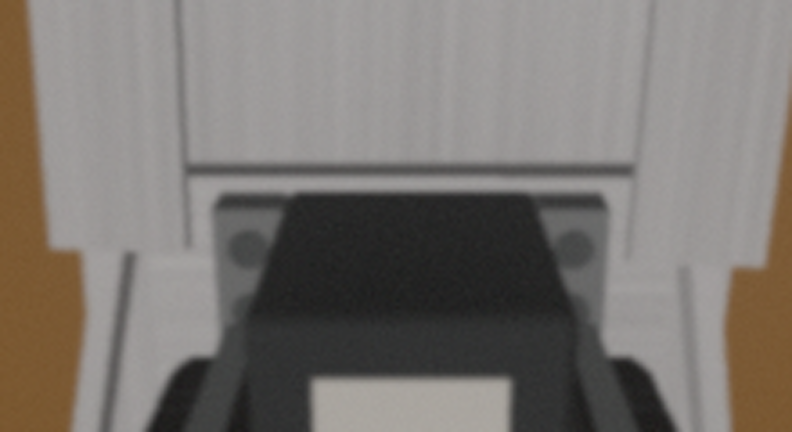

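The plate's front edge is now under the lips and there is no contact force. Continuing the slide with a slight yaw correction.

Emit:
{"fn": "arm_command", "kwargs": {"commands": [0.01,0,0,0,0,1,0.3,0.03,0.0005,0,0,0,1,0.3,0.05,0.001,0,0,0,1,0.3,0.07,0.001,0,0,0,1,0.3,0.09,0.0015,0,0,0,1,0.3,0.1,0.002,0,0,0,1,0.3,0.1,0.002,0,0,0,1,0.3]}}

```text
t: 10.6
eef_pos: [0.5586, -0.1302, 0.0409]
tool_rot: [-0.0, 0.997, -0.076, 0.001]
contact_force: [0.3, -0.1, -1.4]
gripper_width: 0.505
grasp_force: 58.1
```

Run:
```python
from h import *
plan();o=get_obs();print(o['gripper_width'],o['grasp_force'])
```

```text
at [ 0.559 -0.13   0.041] yaxis -98.7 q [ 0.3   0.57 -0.23  1.93  0.2   0.66 -1.78] F [ 0.3 -0.1 -1.4] t 10.6
0.5045589394604936 58.13767969608307
```

Emit:
{"fn": "arm_command", "kwargs": {"commands": [0.015,0,0,0,0,0,0.3,0.035,0,0,0,0,0,0.3,0.055,0,0,0,0,0,0.3,0.07,0,0,0,0,0,0.3,0.07,0,0.002,0,0,0,0.3,0.07,0,0.002,0,0,0,0.3,0.07,0,0.002,0,0,0,0.8,0.07,0,0.002,0,0,0,0.8]}}

```text
t: 11.4
eef_pos: [0.625, -0.1406, 0.0387]
tool_rot: [0.0, 0.997, -0.075, -0.001]
contact_force: [-0.8, -0.6, -0.2]
gripper_width: 0.799
grasp_force: 0.0
```

Emit:
{"fn": "arm_command", "kwargs": {"commands": [0,0,0,0,0,0,0.8,0,0,0,0,0,0,0.8,0,0,-0.03,0,0,0,0.8,0,0,-0.07,0,0,0,0.8,0,0,-0.12,0,0,0,1,0,0,-0.17,0,0,0,1,0,0,-0.17,0,0,0,1]}}

```text
t: 12.1
eef_pos: [0.6307, -0.1411, 0.2172]
tool_rot: [0.001, 0.997, -0.076, 0.007]
contact_force: [0.6, -0.3, 0.4]
gripper_width: 0.999
grasp_force: 0.0
```

Run:
```python
from h import *
plan((.42,-.30,.25,-98),(.406,-.332,.25,-98),(.406,-.332,.16,-98))
c=cam('scene');d=cam('side');w=cam('wrist')
a=c['img'][190:300,140:300,::-1];b=d['img'][160:270,230:390,::-1]
top=np.hstack([cv2.resize(a,(390,268)),cv2.resize(b,(390,268))])
cv2.imwrite('pics/c6.png',np.vstack([top,cv2.resize(w['img'][100:300,:,::-1],(780,305))]))
```

```text
[-0.184, 0.189, -0.035, 0.011, -0.771, -0.667]
[-0.193, 0.223, -0.035, 0.011, -0.771, -0.667]
[-0.194, 0.223, 0.055, 0.011, -0.771, -0.667]
at [ 0.631 -0.141  0.217] yaxis -98.7 q [ 0.32  0.45 -0.26  1.64  0.13  1.06 -1.71] F [ 0.6 -0.3  0.4] t 12.1
```

View pics/c6.png

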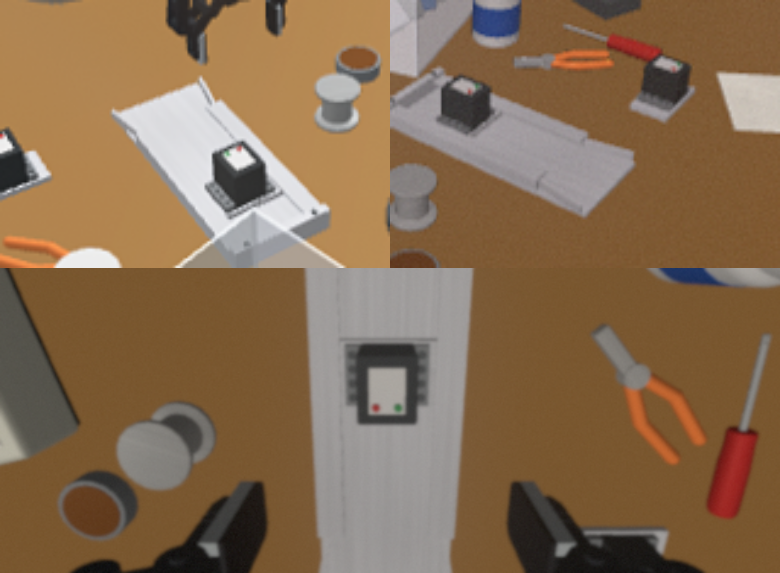

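Module B stands in the track (scene crop 238,175). Next is module A (side crop 665,85).

Emit:
{"fn": "arm_command", "kwargs": {"commands": [-0.03,0.035,-0.035,0,0,0,1,-0.06,0.07,-0.035,0,0,0,1,-0.09,0.105,-0.035,0,0,0,1,-0.12,0.14,-0.035,0,0,0,1,-0.15,0.175,-0.03,0,0,0,1,-0.175,0.205,-0.03,0,0,0,1,-0.19,0.222,-0.03,0,0,0,1,-0.194,0.223,-0.03,0,0,0,1]}}

```text
t: 13.05
eef_pos: [0.3972, -0.334, 0.237]
tool_rot: [-0.0, 0.997, -0.078, -0.002]
contact_force: [0.1, -0.8, 0.0]
gripper_width: 0.996
grasp_force: 0.0
```

Emit:
{"fn": "arm_command", "kwargs": {"commands": [0,0,0,0,0,0,1,0,0,0,0,0,0,1,0,0,0,0,0,0,1]}}

```text
t: 13.35
eef_pos: [0.4023, -0.3306, 0.2386]
tool_rot: [-0.0, 0.997, -0.074, -0.0]
contact_force: [0.9, -0.3, -0.0]
gripper_width: 1.0
grasp_force: 0.0
```

Run:
```python
from h import *
plan((.406,-.332,.1,-98))
c=cam('wrist');s=c['img'];print(proj(c,(.406,-.332,.06)))
cv2.imwrite('pics/w7.png',cv2.resize(s[100:250,150:350,::-1],(800,600),interpolation=cv2.INTER_CUBIC))
```

```text
[0.004, 0.001, 0.139, -0.042, 0.009, -0.486]
at [ 0.402 -0.331  0.239] yaxis -98.5 q [ 0.72  0.23 -0.18  1.9   0.05  1.02 -1.2 ] F [ 0.9 -0.3 -0. ] t 13.35
[[254.82666573 165.05322622]]
```

View pics/w7.png

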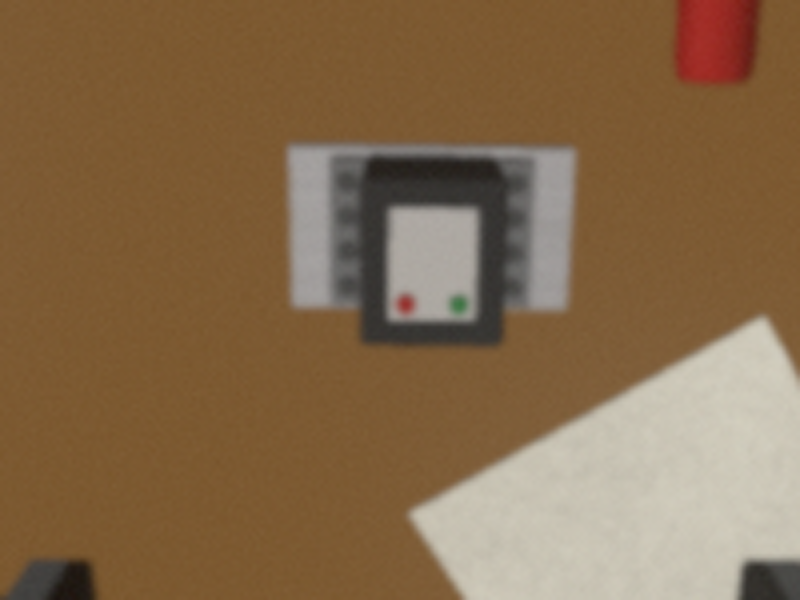

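Module A's top is at (363..503, 183..344) in the crop, with its plate square to the tool.

Run:
```python
from h import *
c=load('wrist')
t=[onz(c,u/4+150,v/4+100,.06)[:2] for u,v in[(363,183),(503,183),(503,345),(362,343)]];p=np.mean(t,0);print(p)
t=[onz(c,u/4+150,v/4+100,.008)[:2] for u,v in[(288,146),(576,148),(568,311),(291,308)]];print(np.mean(t,0),[np.degrees(np.arctan2(*(t[j]-t[i])[::-1])) for i,j in((0,1),(3,2))])
plan((*p,.1,-98.8),(*p,.034,-98.8))
```

```text
[ 0.40388157 -0.33573099]
[ 0.40391157 -0.33577746] [np.float64(-98.84983070287359), np.float64(-99.09377076080116)]
[0.002, 0.005, 0.139, -0.032, 0.002, 0.304]
[0.002, 0.005, 0.205, -0.032, 0.002, 0.304]
at [ 0.402 -0.331  0.239] yaxis -98.5 q [ 0.72  0.23 -0.18  1.9   0.05  1.02 -1.19] F [-0.4  0.9  0.7] t 13.4
```

Emit:
{"fn": "arm_command", "kwargs": {"commands": [0.002,0.005,0.04,0,0,0.3,1,0.002,0.005,0.08,0,0,0.3,1,0.002,0.005,0.12,0,0,0.3,1,0.002,0.005,0.16,0,0,0.3,1,0.002,0.005,0.19,0,0,0.3,1,0.002,0.005,0.205,0,0,0.3,1,0.002,0.005,0.205,0,0,0.3,1,0.002,0.005,0.205,0,0,0.3,0.5]}}

```text
t: 14.2
eef_pos: [0.4031, -0.3369, 0.0342]
tool_rot: [-0.0, 0.997, -0.077, 0.0]
contact_force: [-0.2, 0.5, -0.4]
gripper_width: 0.86
grasp_force: 0.0
```

Emit:
{"fn": "arm_command", "kwargs": {"commands": [0,0,0,0,0,0,0.3,0,0,0,0,0,0,0.3,0,0,0,0,0,0,0.3,0,0,0,0,0,0,0.3]}}

```text
t: 14.6
eef_pos: [0.4034, -0.3376, 0.0354]
tool_rot: [0.001, 0.997, -0.078, 0.001]
contact_force: [-0.6, 1.5, 6.9]
gripper_width: 0.506
grasp_force: 52.3
```

Run:
```python
from h import *
o=get_obs();x,y,z=o['eef_pos']
plan((x,y,z+.045,-98.6),(.4335,-.1107,z+.045,-98.6));print(o['gripper_width'],o['grasp_force'])
```

```text
[0.0, 0.0, -0.045, 0.056, -0.138, -0.341]
[-0.005, -0.229, -0.045, 0.056, -0.138, -0.341]
at [ 0.403 -0.338  0.035] yaxis -98.9 q [ 0.69  0.52 -0.14  2.05  0.13  0.58 -1.27] F [-0.6  1.5  6.9] t 14.6
0.5059538911272493 52.33779430389404
```

Emit:
{"fn": "arm_command", "kwargs": {"commands": [0,0,-0.025,0,0,0,0.3,0,0,-0.045,0,0,0,0.3,-0.002,-0.04,-0.045,0,0,0,0.3,-0.003,-0.08,-0.045,0,0,0,0.3,-0.004,-0.12,-0.045,0,0,0,0.3,-0.005,-0.16,-0.045,0,0,0,0.3,-0.005,-0.2,-0.045,0,0,0,0.3,-0.005,-0.225,-0.045,0,0,0,0.3]}}

```text
t: 15.4
eef_pos: [0.4327, -0.1112, 0.0795]
tool_rot: [-0.0, 0.997, -0.077, 0.001]
contact_force: [0.6, -0.2, -1.4]
gripper_width: 0.507
grasp_force: 51.8
```

Emit:
{"fn": "arm_command", "kwargs": {"commands": [0,0,0,0,0,0,0.3,0,0,0,0,0,0,0.3,0,0,0,0,0,0,0.3]}}

```text
t: 15.7
eef_pos: [0.4322, -0.1153, 0.0791]
tool_rot: [0.0, 0.997, -0.079, 0.0]
contact_force: [-0.4, -0.2, -1.4]
gripper_width: 0.506
grasp_force: 51.8
```

Run:
```python
from h import *
o=get_obs()
plan((.4325,-.111,.06,-98.6),(.4325,-.111,.0434,-98.6));print(o['gripper_width'],o['grasp_force'])
```

```text
[-0.0, -0.004, 0.019, 0.035, -0.016, -0.437]
[-0.0, -0.004, 0.036, 0.035, -0.016, -0.437]
at [ 0.432 -0.115  0.079] yaxis -99.0 q [ 0.3   0.35 -0.21  2.2   0.13  0.61 -1.73] F [-0.4 -0.2 -1.4] t 15.7
0.5060922175152763 51.82222902774811
```

Emit:
{"fn": "arm_command", "kwargs": {"commands": [0,-0.004,0.018,0,0,-0.4,0.3,0,-0.004,0.03,0,0,-0.4,0.3,0,-0.004,0.036,0,0,-0.4,0.3,0,-0.004,0.036,0,0,-0.4,0.3,0,-0.004,0.036,0,0,-0.4,0.3]}}

```text
t: 16.2
eef_pos: [0.433, -0.1106, 0.043]
tool_rot: [0.0, 0.997, -0.075, -0.0]
contact_force: [0.4, -0.3, -2.4]
gripper_width: 0.508
grasp_force: 51.7
```

Run:
```python
from h import *
o=get_obs();w=cam('wrist')
plan((.4325,-.111,.0434,-98.6));print(o['gripper_width'],o['grasp_force'])
cv2.imwrite('pics/w8.png',cv2.resize(w['img'][140:260,140:360,::-1],(792,432),interpolation=cv2.INTER_CUBIC))
```

```text
[-0.001, 0.001, -0.0, 0.003, -0.017, 0.021]
at [ 0.433 -0.11   0.043] yaxis -98.6 q [ 0.28  0.42 -0.2   2.22  0.16  0.52 -1.77] F [ 0.2  1.  -1.8] t 16.25
0.5079603389310818 51.730921268463135
```

View pics/w8.png

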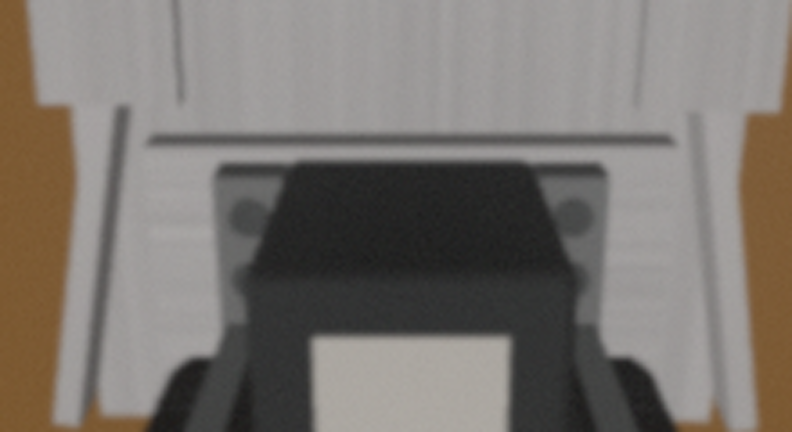

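Plate centre (411) matches the lip centre (409). Sliding in.

Emit:
{"fn": "arm_command", "kwargs": {"commands": [0.005,0,0,0,0,0,0.3,0.012,0,0,0,0,0,0.3,0.02,0,0,0,0,0,0.3,0.03,0,0,0,0,0,0.3,0.045,0,0,0,0,0,0.3,0.06,0,0,0,0,0,0.3,0.07,0,0,0,0,0,0.3,0.07,0,0,0,0,0,0.3]}}

```text
t: 17.05
eef_pos: [0.5042, -0.1207, 0.0431]
tool_rot: [-0.0, 0.997, -0.074, 0.001]
contact_force: [-0.1, 0.0, -2.0]
gripper_width: 0.508
grasp_force: 51.7
```

```bash
python3 -c "
from h import *
plan((.555,-.129,.0434,-98.6));o=get_obs();print(o['gripper_width'],o['grasp_force'])"
```

```text
[0.051, 0.001, -0.0, -0.017, -0.101, 0.06]
at [ 0.504 -0.121  0.043] yaxis -98.5 q [ 0.27  0.5  -0.19  2.06  0.16  0.6  -1.75] F [-0.1  0.  -2. ] t 17.05
0.5075774480211026 51.715341210365295
```

Emit:
{"fn": "arm_command", "kwargs": {"commands": [0.015,0,0,0,0,0,0.3,0.035,0.0005,0,0,0,0,0.3,0.05,0.001,0,0,0,0,0.3,0.05,0.001,0.0,0,0,0,0.3,0.05,0.001,0.002,0,0,0,0.3,0.05,0.001,0.002,0,0,0,0.8,0.05,0.001,0.002,0,0,0,0.8,0.05,0.001,0.002,0,0,0,0.8]}}

```text
t: 17.85
eef_pos: [0.5507, -0.129, 0.0409]
tool_rot: [0.0, 0.997, -0.074, -0.0]
contact_force: [-0.1, 0.3, -0.2]
gripper_width: 0.799
grasp_force: 0.0
```

Emit:
{"fn": "arm_command", "kwargs": {"commands": [0,0,-0.02,0,0,0,0.8,0,0,-0.06,0,0,0,0.8,-0.01,0,-0.11,0,0,0,0.8,-0.03,0,-0.16,0,0,0,0.8,-0.03,0,-0.2,0,0,0,0.8,-0.03,0,-0.2,0,0,0,0.8]}}

```text
t: 18.45
eef_pos: [0.5247, -0.125, 0.2475]
tool_rot: [0.001, 0.997, -0.075, 0.006]
contact_force: [0.6, -0.0, 0.1]
gripper_width: 0.801
grasp_force: 0.0
```

Run:
```python
from h import *
plan()
c=cam('scene');d=cam('side');w=cam('wrist')
a=c['img'][150:310,140:330,::-1];b=d['img'][120:300,170:384,::-1]
top=np.hstack([cv2.resize(a,(390,328)),cv2.resize(b,(390,328))])
cv2.imwrite('pics/c9.png',np.vstack([top,cv2.resize(w['img'][40:200,80:430,::-1],(590,270)).copy() if 0 else cv2.resize(w['img'][40:215,:,::-1],(780,267))]))
```

```text
at [ 0.525 -0.125  0.247] yaxis -98.6 q [ 0.31  0.24 -0.23  1.86  0.07  1.04 -1.66] F [ 0.6 -0.   0.1] t 18.45
```

View pics/c9.png

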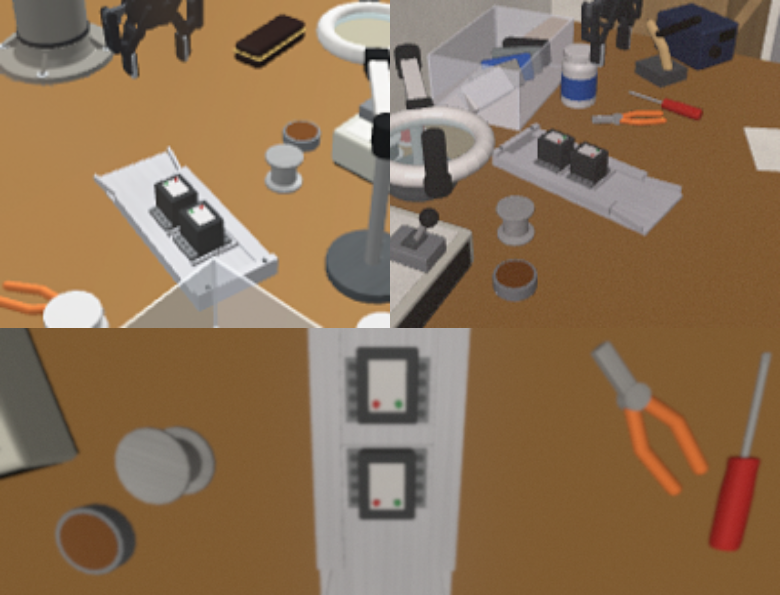

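Both modules stand under the lips, well inside the mouth. The lamp's knob shows in the side crop at (435,163). I'll work out its position for the return swing.

Run:
```python
from h import *
d=load('side');s=load('scene')
H=np.array([.811,.006])
for u,v,z in((435,136,.305),(435,163,.274)):
    p=onz(d,(u-390)/1.822+170,v/1.822+120,z)[:2];q=p-H;print(p,'th',np.arctan2(q[1],-q[0]),np.hypot(*q))
for th in(.76,.81,.86):
    k=H+.345*np.array([-np.cos(th),np.sin(th)])
    print(th,np.round(k,3),'side',proj(d,(*k,.274)).round(1),'scene',proj(s,(*k,.274)).round(1))
# lens ring in scene: white ellipse
for n,c in(('scene',s),('side',d)):
    g=cv2.cvtColor(c['img'],cv2.COLOR_RGB2GRAY);m=(g<45).astype(np.uint8)
    nn,l,st,ce=cv2.connectedComponentsWithStats(m)
    for i in range(1,nn):
        if 40<st[i,4]<1500:print(n,st[i],ce[i].round(1))
plan((.573,.25,.37,-98.9))
```

```text
[0.56226578 0.25901297] th 0.7939256627667434 0.3548017441693804
[0.56086343 0.26517124] th 0.8031354293071332 0.360191664279366
0.76 [0.561 0.244] side [[201.  204.2]] scene [[314.8 140.3]]
0.81 [0.573 0.256] side [[192.5 205.5]] scene [[320.2 140.4]]
0.86 [0.586 0.267] side [[183.9 206.6]] scene [[325.6 140.6]]
scene [126  45  33   6  46] [141.7  48.7]
scene [504  67   8  25  77] [508.7  80.8]
scene [137 100   6  25  43] [139.6 112.9]
scene [315 132  10  18 125] [320.1 140.8]
scene [393 148   9  29  42] [397.8 163.3]
scene [190 151  20  35 263] [199.5 167.4]
scene [255 158  33  19 310] [271.1 167. ]
scene [255 167  33  16  78] [270.1 176.2]
scene [318 174  12  12  67] [322.8 176.8]
scene [321 205  15  23 282] [328.1 215.8]
scene [454 253  58  40 640] [483.8 271.8]
scene [ 69 270  10  60 425] [ 73.6 299.7]
scene [336 304  19  10  80] [345.9 309.7]
scene [171 366  29  18 307] [183.  376.7]
scene [  0 373  38  11 286] [ 18.9 379.4]
side [496  68  16   8 102] [503.9  71.7]
side [290  95  19  52 303] [300.3 121.5]
side [316 128  44  30 550] [337.7 142.5]
side [ 476  205   36   49 1294] [496.4 227.7]
side [192 209  12  19  88] [198.5 218.6]
side [186 235  10  10  42] [190.4 239.4]
side [168 254  46  68 663] [189.9 287.4]
side [442 285  70  51 273] [473.2 313.4]
[-0.005, -0.378, -0.13, 0.013, 0.022, 0.353]
at [ 0.521 -0.125  0.241] yaxis -98.5 q [ 0.31  0.25 -0.23  1.86  0.07  1.03 -1.67] F [ 0.1 -0.5 -0.5] t 18.6
```

Emit:
{"fn": "arm_command", "kwargs": {"commands": [0,0,-0.05,0,0,0,0.8,0,0,-0.1,0,0,0,0.8,0,-0.04,-0.13,0,0,2,0.8,0,-0.085,-0.13,0,0,4,0.8,-0.001,-0.13,-0.13,0,0,6,0.8,-0.001,-0.175,-0.13,0,0,8,0.8,-0.002,-0.22,-0.13,0,0,10,0.8,-0.003,-0.265,-0.13,0,0,12,0.8]}}

```text
t: 19.4
eef_pos: [0.5577, 0.1394, 0.3686]
tool_rot: [0.001, 0.984, -0.179, -0.002]
contact_force: [0.7, -0.4, 0.2]
gripper_width: 0.801
grasp_force: 0.0
```

Emit:
{"fn": "arm_command", "kwargs": {"commands": [0,0,0,0,0,0,0.8,0,0,0,0,0,0,0.8]}}

```text
t: 19.6
eef_pos: [0.5576, 0.139, 0.3686]
tool_rot: [0.001, 0.984, -0.177, -0.002]
contact_force: [-0.8, -0.9, -0.4]
gripper_width: 0.802
grasp_force: 0.0
```

```bash
python3 -c "
from h import *
plan((.573,.256,.37,-112))"
```

```text
[-0.026, -0.115, -0.002, 0.121, 0.191, 1.638]
at [0.558 0.139 0.369] yaxis -110.4 q [-0.04  0.24 -0.38  1.59  0.09  1.33 -2.36] F [-0.8 -0.9 -0.4] t 19.6
```

Emit:
{"fn": "arm_command", "kwargs": {"commands": [-0.01,-0.04,0,0,0,1.6,0.8,-0.018,-0.08,0,0,0,1.6,0.8,-0.026,-0.115,0,0,0,1.6,0.8,-0.026,-0.115,0,0,0,1.6,0.8,-0.026,-0.115,0,0,0,1.6,0.8]}}

```text
t: 20.1
eef_pos: [0.5744, 0.2535, 0.3694]
tool_rot: [0.001, 0.981, -0.192, -0.001]
contact_force: [-0.7, -0.3, -0.3]
gripper_width: 0.793
grasp_force: 0.0
```

```bash
python3 -c "
from h import *
plan((.573,.256,.37,-112),(.573,.256,.263,-112))
w=cam('wrist');m=(cv2.cvtColor(w['img'],cv2.COLOR_RGB2GRAY)<60).astype(np.uint8)
n,l,s,c=cv2.connectedComponentsWithStats(m)
for i in range(1,n):
    if s[i,4]>60: print(s[i],c[i].round(1))
print(proj(w,[(.573,.256,.305),(.573,.256,.25)]))
"
```

```text
[-0.002, -0.002, -0.001, 0.139, 0.071, -0.172]
[-0.002, -0.002, 0.106, 0.139, 0.071, -0.172]
at [0.574 0.253 0.369] yaxis -112.2 q [-0.21  0.34 -0.42  1.47  0.14  1.37 -2.59] F [-0.7 -0.3 -0.3] t 20.1
[315   0  46  27 863] [337.5   9.9]
[455   0  47  46 985] [472.1  24.8]
[457  53  44  38 863] [472.4  72.6]
[ 240  171   30   47 1163] [253.9 194.7]
[    0   189   512   195 45104] [225.6 318.7]
[239 255  62  34 200] [269.8 271.1]
[ 239  263   76   52 1968] [277.3 288.5]
[[251.42207166 204.74210119]
 [251.76560442 184.45175167]]
```

Emit:
{"fn": "arm_command", "kwargs": {"commands": [-0.002,-0.002,0.035,0,0,0,0.8,-0.002,-0.002,0.07,0,0,0,0.8,-0.002,-0.002,0.105,0,0,0,0.8,-0.002,-0.002,0.105,0,0,0,0.8,-0.002,-0.002,0.105,0,0,0,0.45,-0.002,-0.002,0.105,0,0,0,0.45,-0.002,-0.002,0.105,0,0,0,0.45]}}

```text
t: 20.85
eef_pos: [0.5742, 0.2576, 0.2683]
tool_rot: [-0.001, 0.981, -0.192, 0.001]
contact_force: [0.7, 0.7, 1.8]
gripper_width: 0.45
grasp_force: 0.0
```

```bash
python3 arc.py -.062 8 2.3; python3 -c "
from h import *
o=get_obs();print(o['gripper_width'],o['grasp_force'])"
```

```text
th 0.8158077729413928 0.3454826632740838
[-0.008, 0.02, 0.006, -0.148, -0.148, -2.3]
[-0.015, 0.04, 0.006, -0.145, -0.151, -4.6]
[-0.021, 0.061, 0.006, -0.142, -0.154, -6.9]
[-0.025, 0.082, 0.006, -0.139, -0.157, -9.2]
[-0.028, 0.103, 0.006, -0.136, -0.16, -11.5]
[-0.03, 0.124, 0.006, -0.133, -0.163, -13.8]
[-0.031, 0.145, 0.006, -0.129, -0.165, -16.1]
[-0.03, 0.167, 0.006, -0.126, -0.168, -18.4]
at [0.574 0.258 0.268] yaxis -112.2 q [-0.21  0.4  -0.41  1.61  0.17  1.16 -2.62] F [0.7 0.7 1.8] t 20.85
0.4501881956721868 0.0
```

Emit:
{"fn": "arm_command", "kwargs": {"commands": [-0.005,0.012,0.004,0,0,-2,0.45,-0.012,0.03,0.005,0,0,-4,0.45,-0.018,0.05,0.005,0,0,-6,0.45,-0.023,0.071,0.005,0,0,-8,0.45,-0.027,0.092,0.005,0,0,-10,0.45,-0.029,0.113,0.005,0,0,-12.5,0.45,-0.031,0.134,0.005,0,0,-15,0.45,-0.031,0.155,0.005,0,0,-17.5,0.45]}}

```text
t: 21.65
eef_pos: [0.4859, 0.1263, 0.2626]
tool_rot: [-0.001, 0.999, -0.039, 0.001]
contact_force: [-0.1, 2.0, 1.0]
gripper_width: 0.452
grasp_force: 1.0
```

```bash
python3 arc.py -.062 8 2.3
```

```text
th 0.35437848600117505 0.34668983179808116
[-0.004, 0.021, 0.001, -0.103, -0.133, -2.3]
[-0.007, 0.042, 0.0, -0.101, -0.135, -4.6]
[-0.01, 0.063, 0.0, -0.098, -0.137, -6.9]
[-0.011, 0.085, 0.0, -0.095, -0.139, -9.2]
[-0.011, 0.106, 0.0, -0.092, -0.141, -11.5]
[-0.01, 0.128, 0.0, -0.09, -0.143, -13.8]
[-0.007, 0.149, 0.0, -0.087, -0.145, -16.1]
[-0.003, 0.17, 0.0, -0.084, -0.147, -18.4]
at [0.486 0.126 0.263] yaxis -94.5 q [ 0.03  0.19 -0.46  1.9   0.1   1.07 -2.12] F [-0.1  2.   1. ] t 21.65
```

Emit:
{"fn": "arm_command", "kwargs": {"commands": [-0.004,0.021,0,0,0,-2.3,0.45,-0.007,0.042,0,0,0,-4.6,0.45,-0.01,0.063,0,0,0,-6.9,0.45,-0.011,0.085,0,0,0,-9.2,0.45,-0.011,0.106,0,0,0,-11.5,0.45,-0.01,0.128,0,0,0,-13.8,0.45,-0.007,0.149,0,0,0,-16.1,0.45,-0.003,0.17,0,0,0,-18.4,0.45]}}

```text
t: 22.45
eef_pos: [0.4693, -0.0438, 0.2623]
tool_rot: [-0.0, 0.993, 0.121, 0.001]
contact_force: [-0.8, 1.6, 0.3]
gripper_width: 0.448
grasp_force: 1.0
```

```bash
python3 arc.py -.06 8 2.3
```

```text
th -0.1448142970327941 0.3453534352770604
[-0.001, 0.021, 0.0, 0.009, -0.077, -2.3]
[-0.001, 0.041, 0.0, 0.01, -0.077, -4.6]
[-0.0, 0.062, 0.0, 0.012, -0.077, -6.9]
[0.002, 0.083, 0.0, 0.013, -0.076, -9.2]
[0.006, 0.103, 0.0, 0.015, -0.076, -11.5]
[0.01, 0.123, 0.0, 0.017, -0.076, -13.8]
[0.016, 0.143, 0.0, 0.018, -0.076, -16.1]
[0.024, 0.162, 0.0, 0.02, -0.075, -18.4]
at [ 0.469 -0.044  0.262] yaxis -76.1 q [ 0.3   0.13 -0.36  1.97  0.05  1.05 -1.42] F [-0.8  1.6  0.3] t 22.45
```

Emit:
{"fn": "arm_command", "kwargs": {"commands": [-0.001,0.021,0,0,0,-2.3,0.45,-0.001,0.041,0,0,0,-4.6,0.45,0,0.062,0,0,0,-6.9,0.45,0.002,0.083,0,0,0,-9.2,0.45,0.006,0.103,0,0,0,-11.5,0.45,0.01,0.123,0,0,0,-13.8,0.45,0.016,0.141,0,0,0,-16,0.45,0.019,0.15,0,0,0,-17,0.45]}}

```text
t: 23.25
eef_pos: [0.5241, -0.1863, 0.2621]
tool_rot: [0.001, 0.964, 0.265, 0.001]
contact_force: [-1.2, 0.2, 0.0]
gripper_width: 0.449
grasp_force: 0.7
```

Emit:
{"fn": "arm_command", "kwargs": {"commands": [0,0,0,0,0,0,0.6,0,0,0,0,0,0,0.7,0,0,0,0,0,0,0.7,0,0,-0.04,0,0,0,0.7,0,0,-0.08,0,0,0,0.7,0,0,-0.11,0,0,0,0.7,0,0,-0.11,0,0,0,0.3]}}

```text
t: 23.95
eef_pos: [0.5254, -0.1843, 0.3762]
tool_rot: [0.002, 0.964, 0.266, 0.004]
contact_force: [-0.2, 0.5, -0.5]
gripper_width: 0.548
grasp_force: 0.0
```

Run:
```python
from h import *
o=get_obs();d=cam('side');s=cam('scene');H=np.array([.811,.006])
def blobs(n,c,x0,x1,y0,y1,f):
    m=f(c['img'].astype(int)).astype(np.uint8);nn,l,st,ce=cv2.connectedComponentsWithStats(m)
    for i in range(1,nn):
        if st[i,4]>25 and x0<ce[i][0]<x1 and y0<ce[i][1]<y1:print(n,st[i],ce[i].round(1))
dk=lambda a:a.max(2)<50
print('knob');blobs('scene',s,170,230,160,215,dk);blobs('side',d,280,320,115,160,dk)
for th in(-.53,-.58,-.63):
    k=H+.345*np.array([-np.cos(th),np.sin(th)]);print(th,proj(s,(*k,.274)).round(1),proj(d,(*k,.274)).round(1))
print('toggle');blobs('scene',s,305,345,170,215,dk);blobs('side',d,170,215,220,260,dk)
plan()
```

```text
knob
scene [194 173  11  28 230] [198.6 185.5]
side [294 127  10  27 182] [298.7 139.4]
-0.53 [[199.9 180.2]] [[299.6 138.6]]
-0.58 [[197.4 183.5]] [[298.6 136.3]]
-0.63 [[195.1 186.9]] [[297.3 134. ]]
toggle
scene [319 183   6   7  33] [321.5 185.6]
side [186 235  10  10  69] [190.7 239.1]
at [ 0.523 -0.184  0.372] yaxis -59.2 q [ 0.47  0.19 -0.29  1.64  0.06  1.32 -0.86] F [-0.4 -0.1 -0.9] t 24.05
```

Run:
```python
from h import *
s=load('scene');d=load('side')
def tri(a,b):
    o1,r1=ray(s,*a);o2,r2=ray(d,*b);k=np.linalg.lstsq(np.c_[r1,-r2],o2-o1,rcond=None)[0]
    return ((o1+r1*k[0]+o2+r2*k[1])/2).round(4),np.linalg.norm(o1+r1*k[0]-o2-r2*k[1]).round(4)
print('ball',tri((321.5,185.6),(190.7,239.1)))
c=cv2.cvtColor(s['img'],cv2.COLOR_RGB2HSV)
# red dots/button both views
def red(c):
    a=c['img'].astype(int);m=((a[:,:,0]>110)&(a[:,:,1]<60)&(a[:,:,2]<70)).astype(np.uint8);n,l,st,ce=cv2.connectedComponentsWithStats(m)
    return [(st[i,4],ce[i].round(1)) for i in range(1,n) if st[i,4]>6]
print(red(s));print(red(d))
T=np.array([.629,.222])
for yaw in(8,12):
    u=np.array([np.cos(np.radians(yaw)),np.sin(np.radians(yaw))]);print((T-u*.045).round(3))
p=T-np.array([.985,.17])*.045
plan((*p,.3,-80),(*p,.1,-80))
```

```text
ball (array([0.6215, 0.2194, 0.1418]), np.float64(0.0026))
[(np.int32(14), array([370.7, 203.4])), (np.int32(181), array([121.3, 291.5])), (np.int32(72), array([322.3, 326.6]))]
[(np.int32(126), array([330.1, 179.5])), (np.int32(32), array([177.9, 193.9])), (np.int32(7), array([157.7, 239.6])), (np.int32(9), array([154.6, 251.2])), (np.int32(7), array([141.6, 264.4])), (np.int32(9), array([154.3, 265. ])), (np.int32(47), array([120.1, 274. ])), (np.int32(8), array([130.4, 275.1])), (np.int32(8), array([143.5, 276.5])), (np.int32(10), array([156.7, 276.7])), (np.int32(11), array([148.5, 286. ]))]
[0.584 0.216]
[0.585 0.213]
[0.257, -0.311, 0.071, 0.056, -0.067, 20.792]
[0.256, -0.311, 0.271, 0.056, -0.067, 20.792]
at [ 0.523 -0.184  0.372] yaxis -59.2 q [ 0.47  0.19 -0.29  1.64  0.06  1.32 -0.86] F [-0.4 -0.1 -0.9] t 24.05
```

Emit:
{"fn": "arm_command", "kwargs": {"commands": [0.03,-0.035,0,0,0,4,0,0.06,-0.075,0,0,0,8,0,0.09,-0.115,0,0,0,12,0,0.12,-0.155,0,0,0,16,0,0.15,-0.195,0,0,0,20,0,0.18,-0.235,0,0,0,21,0,0.215,-0.275,0,0,0,21,0,0.25,-0.31,0,0,0,21,0]}}

```text
t: 24.85
eef_pos: [0.5779, 0.2088, 0.3695]
tool_rot: [0.0, 0.996, 0.085, -0.001]
contact_force: [0.9, -1.1, -0.7]
gripper_width: -0.001
grasp_force: 0.0
```

Emit:
{"fn": "arm_command", "kwargs": {"commands": [0,0,0,0,0,0,0,0,0,0,0,0,0,0,0,0,0,0,0,0,0]}}

```text
t: 25.15
eef_pos: [0.5788, 0.2054, 0.3698]
tool_rot: [0.001, 0.996, 0.084, -0.001]
contact_force: [0.2, -0.7, -0.3]
gripper_width: 0.001
grasp_force: 0.0
```

```bash
python3 -c "
from h import *
plan((.575,.212,.2,-80),(.575,.212,.12,-80));print(get_obs()['gripper_width'])"
```

```text
[-0.002, -0.007, 0.17, 0.077, 0.114, -0.321]
[-0.002, -0.008, 0.25, 0.077, 0.114, -0.321]
at [0.579 0.205 0.37 ] yaxis -80.3 q [-0.08  0.32 -0.48  1.5   0.15  1.36 -1.97] F [ 0.2 -0.7 -0.3] t 25.15
0.0005144625978836082
```

Emit:
{"fn": "arm_command", "kwargs": {"commands": [-0.005,-0.008,0.04,0,0,0,0,-0.005,-0.008,0.085,0,0,0,0,-0.005,-0.008,0.13,0,0,0,0,-0.005,-0.008,0.175,0,0,0,0,-0.005,-0.008,0.21,0,0,0,0,-0.005,-0.008,0.24,0,0,0,0,-0.005,-0.008,0.25,0,0,0,0,-0.005,-0.008,0.25,0,0,0,0]}}

```text
t: 25.95
eef_pos: [0.5722, 0.2119, 0.1198]
tool_rot: [0.001, 0.996, 0.084, -0.001]
contact_force: [-0.1, 0.9, 0.1]
gripper_width: 0.003
grasp_force: 0.0
```

Emit:
{"fn": "arm_command", "kwargs": {"commands": [0.01,0,0,0,0,0,0,0.02,0,0,0,0,0,0,0.03,0,0,0,0,0,0,0.04,0,0,0,0,0,0,0.05,0,0,0,0,0,0,0.058,0,0,0,0,0,0,0.062,0,0,0,0,0,0,0.062,0,0,0,0,0,0]}}

```text
t: 26.75
eef_pos: [0.6346, 0.2245, 0.1208]
tool_rot: [-0.0, 0.996, 0.085, 0.0]
contact_force: [-0.3, -0.3, -0.5]
gripper_width: 0.002
grasp_force: 0.0
```

```bash
cat > tg.py <<'E'
from h import *
plan();d=cam('side');s=cam('scene')
for n,c,(x0,x1,y0,y1) in(('scene',s,(305,350,165,215)),('side',d,(150,215,210,265))):
    m=(c['img'].max(2)<50).astype(np.uint8);nn,l,st,ce=cv2.connectedComponentsWithStats(m)
    for i in range(1,nn):
        if st[i,4]>15 and x0<ce[i][0]<x1 and y0<ce[i][1]<y1:print(n,st[i],ce[i].round(1))
for P in((.6215,.219,.142),(.679,.229,.142)):print(proj(s,P).round(1),proj(d,P).round(1))
E
python3 tg.py
```

```text
at [0.635 0.224 0.121] yaxis -80.3 q [-0.14  0.62 -0.42  1.63  0.29  0.95 -2.06] F [-0.3 -0.3 -0.5] t 26.75
scene [329 185   7   8  39] [331.6 188.4]
side [158 185  41  62 830] [182.7 211.7]
[[321.  185.6]] [[190.2 239. ]]
[[337.  191.5]] [[168.3 233.9]]
```

Emit:
{"fn": "arm_command", "kwargs": {"commands": [0.007,0,0,0,0,0,0,0.014,0,0,0,0,0,0,0.02,0,0,0,0,0,0,0.02,0,0,0,0,0,0,0.02,0,0,0,0,0,0]}}

```text
t: 27.35
eef_pos: [0.6518, 0.2276, 0.1203]
tool_rot: [0.001, 0.996, 0.085, -0.002]
contact_force: [-6.7, -1.4, 2.5]
gripper_width: -0.002
grasp_force: 3.7
```

```bash
python3 tg.py
```

```text
at [0.652 0.228 0.12 ] yaxis -80.2 q [-0.15  0.65 -0.41  1.58  0.29  0.98 -2.05] F [-6.7 -1.4  2.5] t 27.35
scene [321 146  28  49 645] [334.1 166. ]
scene [333 189   7   7  37] [336.1 192.2]
side [161 183  31  62 759] [178.1 212.7]
[[321.  185.6]] [[190.2 239. ]]
[[337.  191.5]] [[168.3 233.9]]
```

The lever is at its stop. Backing off, then a final numeric check.

Emit:
{"fn": "arm_command", "kwargs": {"commands": [-0.02,0,0,0,0,0,0,-0.05,0,0,0,0,0,0,-0.07,0,-0.03,0,0,0,0,-0.08,0,-0.07,0,0,0,0,-0.09,0,-0.12,0,0,0,0,-0.1,0,-0.17,0,0,0,0,-0.1,0,-0.2,0,0,0,0,-0.1,0,-0.2,0,0,0,0]}}

```text
t: 28.25
eef_pos: [0.5577, 0.2126, 0.3275]
tool_rot: [-0.002, 0.996, 0.085, 0.006]
contact_force: [-0.1, -0.5, -0.2]
gripper_width: 0.001
grasp_force: 0.0
```

```bash
python3 tg.py
python3 - <<'E'
from h import *
s=load('scene');d=load('side')
# modules: dark blobs near their expected places in the side view, knob in scene
for n,c,box in(('scene',s,(150,300,150,290)),('side',d,(240,340,100,230))):
    m=(c['img'].max(2)<65).astype(np.uint8);nn,l,st,ce=cv2.connectedComponentsWithStats(m)
    for i in range(1,nn):
        if st[i,4]>60 and box[0]<ce[i][0]<box[1] and box[2]<ce[i][1]<box[3]:print(n,st[i],ce[i].round(1))
for P in((.553,-.129,.034),(.628,-.141,.034)):print(proj(s,P).round(1),proj(d,P).round(1))
E
```

```text
at [0.558 0.213 0.327] yaxis -80.2 q [-0.08  0.31 -0.49  1.61  0.15  1.25 -2.  ] F [-0.1 -0.5 -0.2] t 28.25
scene [333 189   7   7  36] [336.2 192.2]
side [166 229  10   9  56] [170.4 233.1]
[[321.  185.6]] [[190.2 239. ]]
[[337.  191.5]] [[168.3 233.9]]
scene [255 158  33  19 316] [271. 167.]
scene [148 164  35  10  80] [165.8 170.2]
scene [255 166  33  17  80] [270.2 176.1]
scene [194 172  11  29 241] [198.5 185.5]
scene [257 198  12  15 127] [262.6 204.2]
scene [216 239  33  37 426] [232.6 258.4]
side [294 126  10  28 212] [298.7 139. ]
side [316 127  45  31 795] [337.9 142.7]
side [251 194  38  27 489] [269.9 207. ]
[[225.2 248.9]] [[277.8 210.8]]
[[238.2 263.5]] [[258.7 202.7]]
```

```bash
python3 -c "
from station import hand_in
print(hand_in())"
```

```text
the job is handed in; nothing more can be done
None
```

The job is handed in at about 28 s of robot time: both driver modules present are in the track, the lens is back over its middle, and the toggle is on, checked by camera only since hand-in returned no verdict.

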